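Hold the stop collar on the shaft flat of the dish turntable

TASK

The dish turntable's drive is getting its stop collar back: pinch the bare shaft by its flatted end and turn it until the set-screw flat, felt between the fingers, faces the front panel of the drive. Then take the larger thumbscrew collar from the steel tray, slide it over the shaft with its thumbscrew pointing to the front so that the screw stands over the flat, half-way along it. Finish while still gripping the collar there, level and still, so that a colleague can tighten the screw; leave everything else where it is.

Things in the scene. Friction and masses are not known exactly. Their poses are not given: they have to be found in the camera images.
- drive: turntable drive unit, fixed: white housing 240 (x) x 220 x 93 mm high, grey panel with knob and switch on its front, which faces its own -x. Origin: centre of the underside, z up, the shaft's axis. Over the housing, round the shaft: drip plate 190 mm across to 96 mm up, bearing flange 68 mm across to 102 mm, boss 40 mm across to 112 mm. Only the shaft is higher.
- shaft (a joint): turn of the vertical shaft, rad: 0 (or a whole turn, 6.283) when the flat faces the drive's front (its -x), growing anticlockwise from above. It turns endlessly either way against a small steady drag (0.03 N m) and stays where left. Fingers pinching it feel 16 mm on the round and less within 0.9 rad of square to the flat: about 14.5 at 0.45 rad, 12.5 when square on it.
- shaft_flat (a point): centre of the set-screw flat's face, 165 mm above the bench, 4.5 mm from the axis. The shaft is plain steel, 16 mm in diameter; the flat is a plane 3.5 mm deep and 13 mm wide cut on one side of its top 50 mm (140 to 190 mm above the bench; round below). Across the flat the shaft measures 12.5 mm. Own x axis points from the flat into the shaft (the flat faces -x), z up.
- shaft_top (a point): centre of the shaft's end, on its axis, 190 mm above the bench; the end has a 3 mm chamfer. Axes turn with the shaft: the flat faces -x, z up.
- collar_center (a point): centre (half-way up) of the stop collar: plain steel ring, outer diameter 40, height 30, bore 18 mm along its z, 0.2 kg, bore upright, centre 17 mm above the bench on the tray. A thumbscrew enters radially from its own -x. Grip the ring across its own y. Slid over the shaft it has about 1 mm of play all round.
- collar_screw (a point): middle of the collar's knurled thumbscrew head (15 mm across, 26 to 36 mm from the axis), 31 mm from the collar's axis on its -x side at mid-height; axes as the collar's. The screw's tip stands 3 mm into the bore (6.1 mm from the axis), so the collar passes over the shaft only with the screw over the flat.
- tray: shallow steel tray on the bench, 270 (x) x 260 (y) mm, floor 2 mm thick, rim 10 mm high; fixed; origin at the centre of its underside.
- spacer_center (a point): centre of a plain steel spacer ring, 40 mm outer diameter, 18 mm high, without a screw; loose on the tray, to be left alone.
- small_collar_center (a point): centre of a smaller thumbscrew collar, 27 mm outer diameter, 20 mm high, its screw head 24.5 mm from its axis on its own -x; loose on the tray, to be left alone.
- media_bottle: glass bottle with screw cap, 70 mm across, 170 mm high, standing loose on the bench, to be left alone; origin at the centre of its underside.
- dish_stack: stack of Petri dishes, 93 mm across, 75 mm high, loose on the bench, to be left alone; origin at the centre of its underside.
- beaker: glass beaker, 80 mm across, 100 mm high, loose on the bench, to be left alone; origin at the centre of its underside.
- spoon: steel spoon 190 mm long, lying loose along its x axis on the bench, handle towards -x, to be left alone; origin under its middle.
- driver: screwdriver 170 mm long, lying loose along its x axis on the bench, handle towards -x, to be left alone; origin under its middle.

How it is judged:
By the outcome, as a careful person would: the job done as asked, in the order asked, and still so for the second after the job is handed in, while the arm keeps its last pose, push and grip.
It also fails if it takes over 72 s, if anything falls off the work surface, if the arm or the gripper's body presses on something with over 40 N, if the wrist force passes 120 N, or if a joint passes its speed limit or range.

ROBOT

A 6-joint arm with a two-finger parallel gripper is mounted at the origin on the work surface. World frame = base frame: x ahead of the robot, y to its left, z up, the work surface at z = 0. Lengths are in mm, angles in rad, forces in N, time in s.
With the tool pointing down it reaches from about 350 to 875 mm from the base axis. Payload 4.2 kg.
Tool frame: the origin (TCP) lies where the fingers leave the gripper's body, on its centre line; the fingertips stand 73 mm ahead of it and the grasp point (between the pads) lies 54 mm ahead of it; z points along the fingers, y is the direction in which the jaws open and shut (so a half turn about z gives the same grasp; the last joint's range is limited). The gripper opens to 85 mm and grips with 20 to 120 N. Pads are 22 mm wide; open, the fingers measure 114 mm over their backs; the gripper's body (76 mm by 85 mm) begins 54 mm behind the grasp point. The pads swing forward as they close: fully open they stand 13 mm farther back than shut.
Start: joints at [-1.031, 0.385, 0.008, 0, -1.194, -0.259], TCP at [173.219, -600.495, 303.912] pointing down, gripper open.
Joint ranges: [-3.14, 3.14], [-1.21, 2.06], [-1.07, 1.41], [-3.16, 2.05], [-2.99, -0.16], [-3.1, 3.1]. Speed limits (rad/s): [2.79, 2.79, 3.14, 3.14, 3.14, 3.14].

INTERFACE

Orientations are given as a unit quaternion [x, y, z, w].
In Python, from bench import arm gives the robot as it stands.
- The arm moves only by the tool apply_moves, never from a script. Its argument "increments" is a list that holds one entry, the list of rows, each a list of 7 numbers: the shift along the tool's x, y, z scaled (see below), then the turn, a rotation vector about the tool's x, y, z scaled (see below), then the gripper's target within -1 to 1 (fully open at 1, half-way at 0, shut at -1). A call has 1 to 10 rows; each row is the pose to reach, as a shift and turn from the pose commanded when the call began, along the tool's axes at that moment; what a row does not reach only later rows make up. The controller multiplies each number of a shift by 100 mm and each number of a turn by 0.5 rad. A row lasts 1/10 s, in which the tool goes at most 50 mm and 8.59 degrees, less where a joint would pass 70% of its speed; a pose out of reach is approached as far as the arm can. A call with a number of a shift or a turn outside -1 to 1 is refused whole. A call with a gripper value outside its range is refused whole. The fingers move at their own pace and stop on an object; the grip force is fixed at half the most. Time passes only in rows, so rows that repeat a pose let the fingers close. It gives the time, the measured TCP pose, the force and the opening at its end, in the units of the state.
- arm.read_state(): the state, without advancing time (a new reading comes with each control period).
- arm.get_image(name): name is "scene" or "top"; returns a dict with "img" (480x640x3 uint8, red, green, blue), "fx", "fy", "cx", "cy" (pixels), "k1" (the pictures are not rectified: a ray, as slopes to the right and down, at radius r is drawn at 1 + k1 r^2 times it, then the intrinsics apply), "pose" (4x4, takes a point from camera to world coordinates). Camera axes: x right, y up, looking along -z (the intrinsics and any distortion apply to the point x, -y, -z); pixel columns grow to the right and rows downward; lengths in mm; the calibration is good to about 2 mm. A picture is of the moment at which its call begins. There is no depth.
- arm.job_done(): hands the job in, once; it reports no verdict.
Trained networks look in a picture, given as the dict that the camera call returned (one of the last four; its "shot" number tells which), for a name from the list of things; names that differ only in an ending like _2 or _b are one class to them, and where a whole thing is asked for, a point or a joint stands for the part that bears it (a point fixed in the world has none). Each returns a list of dicts, best first, with "conf" (0 to 1); they miss things now and then, are a little off and sometimes report something else, mostly with a low value. They report only what shows in the picture. A call takes as long as a camera call.
- arm.outline_of(label, picture): "pixels" (480x640 bool, what is visible of it) and "box" ([centre column, centre row, width, height] in pixels, round what is visible of it).
- arm.mark_of(label, picture): "at" ([column, row] in pixels: a listed point, or the origin of a listed thing).
The state is a dict: "clock": time; "joints": joint angles; "joint_vel": joint speeds; "joint_efforts": joint torques, N m; "position": TCP position; "ee_rot": TCP orientation; "contact_force": force on the tool from outside, world axes, zero at the start; "wrist_torque": the same for the moment, N m; "gripper_width": finger opening in mm.
Only numpy, scipy, OpenCV 4.12 (cv2) and the standard library are available. Lean on these libraries where they do the work, as an engineer would, in place of code of your own. Each camera call takes 0.05 s, during which the arm holds its last target.

## Working session

There is one attempt and no reset: what is moved stays moved. The work goes in short steps, Python scripts to look and compute and a tool call to move; the robot and the scene stay as the last step left them, time stands still between calls to the robot, and variables do not carry over. Pictures are saved under pics/ and viewed, and the job is handed in when it is done.

Besides the shell and the picture viewer there is one more tool, called after ">>>" as a command line: name --argument value ..., lists and objects as JSON in quotes. apply_moves: Moves the arm, as the interface text tells. Shifts and turns lie within -1 to 1; 1 stands for 100 mm of shift or 0.5 rad of turn. Its arguments: {"type":"object","properties":{"increments":{"type":"array"}},"required":["increments"]}

```bash
mkdir -p pics; ls; cat > h.py <<'E'
import numpy as np, cv2
from bench import arm
from scipy.spatial.transform import Rotation as R
def ray(p,uv):
    K=np.array([[p['fx'],0,p['cx']],[0,p['fy'],p['cy']],[0,0,1.]])
    x,y=cv2.undistortPoints(np.array([[uv]],float),K,np.array([p['k1'],0,0,0,0.]))[0,0]
    T=np.array(p['pose']);d=T[:3,:3]@np.array([x,-y,-1.]);return T[:3,3],d/np.linalg.norm(d)
def atz(p,uv,z):
    o,d=ray(p,uv);return o+d*(z-o[2])/d[2]
def proj(p,X):
    T=np.array(p['pose']);c=T[:3,:3].T@(np.array(X,float)-T[:3,3])
    x,y=c[0]/-c[2],-c[1]/-c[2];f=1+p['k1']*(x*x+y*y)
    return np.array([p['fx']*x*f+p['cx'],p['fy']*y*f+p['cy']])
def tri(p1,u1,p2,u2):
    o1,d1=ray(p1,u1);o2,d2=ray(p2,u2)
    s=np.linalg.lstsq(np.c_[d1,-d2],o2-o1,rcond=None)[0]
    a=o1+s[0]*d1;b=o2+s[1]*d2
    return (a+b)/2,np.linalg.norm(a-b)
def save(p,n): cv2.imwrite('pics/'+n,p['img'][:,:,::-1])
E
python3 - <<'E'
from h import *
print({k:np.round(v,3).tolist() for k,v in arm.read_state().items()})
P={n:arm.get_image(n) for n in('scene','top')}
Z=dict(drive=0,shaft_flat=165,shaft_top=190,collar_center=17,collar_screw=17,small_collar_center=12,spacer_center=11,tray=0,media_bottle=0,dish_stack=0,beaker=0,spoon=0,driver=0)
for n,p in P.items():
    save(p,n+'1.png'); print(n,np.round(p['pose'],3).tolist(),p['fx'],p['k1'])
    for l,z in Z.items():
        for m in arm.mark_of(l,p)[:3]: print(l,round(m['conf'],2),np.round(m['at'],1),np.round(atz(p,m['at'],z),1))
E
```

```text
pics
{'clock': 0.0, 'joints': [-1.031, 0.386, 0.007, -0.001, -1.194, -0.259], 'joint_vel': [-0.001, -0.001, 0.002, -0.0, 0.0, 0.0], 'joint_efforts': [-0.0, -39.229, 18.84, 4.186, -0.005, -0.0], 'position': [173.113, -600.094, 302.798], 'ee_rot': [-0.14, 0.99, 0.001, -0.0], 'contact_force': [-0.279, -0.29, -0.378], 'wrist_torque': [0.032, 0.011, 0.005], 'gripper_width': 85.045}
scene [[0.679, -0.608, 0.411, 955.551], [0.734, 0.553, -0.395, -485.483], [0.013, 0.57, 0.822, 1081.451], [0.0, 0.0, 0.0, 1.0]] 467.02094970511877 0.027180828282974356
drive 0.62 [407.7 252.8] [609.5 176.    0. ]
shaft_flat 0.67 [420.8 217.1] [614.4 178.6 165. ]
shaft_flat 0.2 [407.8 255.3] [667.1  70.  165. ]
shaft_top 0.45 [419.5 214.9] [617.2 163.3 190. ]
collar_center 0.72 [298.9 240.7] [385.9 -27.   17. ]
collar_center 0.68 [242.1 301. ] [ 428.6 -254.8   17. ]
collar_screw 0.57 [245.4 292. ] [ 413.8 -233.1   17. ]
small_collar_center 0.49 [240.8 360.6] [ 548.6 -350.3   12. ]
tray 0.88 [251.6 322.4] [ 483.7 -269.8    0. ]
tray 0.16 [380.6 171.5] [350.9 342.5   0. ]
media_bottle 0.73 [450.3 202.9] [577.4 404
[... 596 characters left out ...]
5] [615.2 170.1 190. ]
collar_center 0.73 [396.  258.3] [ 431.1 -245.3   17. ]
collar_screw 0.42 [394.3 267. ] [ 405.7 -239.5   17. ]
small_collar_center 0.4 [431.1 218.8] [ 546.8 -355.2   12. ]
small_collar_center 0.38 [321.4 280.3] [371.5 -25.7  12. ]
spacer_center 0.7 [373.3 212.8] [ 568.1 -183.4   11. ]
spacer_center 0.6 [201.3 293.1] [339.8 328.8  11. ]
tray 0.67 [399.8 237. ] [ 495.6 -261.3    0. ]
media_bottle 0.85 [175.3 212.9] [582.8 413.8   0. ]
dish_stack 0.55 [473.7 257.5] [ 429.6 -481.9    0. ]
beaker 0.7 [476.9 201.3] [ 599.9 -501.1    0. ]
spoon 0.67 [200.6 292.2] [342.5 333.8   0. ]
driver 0.62 [320.5 278.5] [377.2 -23.    0. ]
driver 0.61 [392.2 266.6] [ 407.9 -235.6    0. ]
```

View pics/scene1.png

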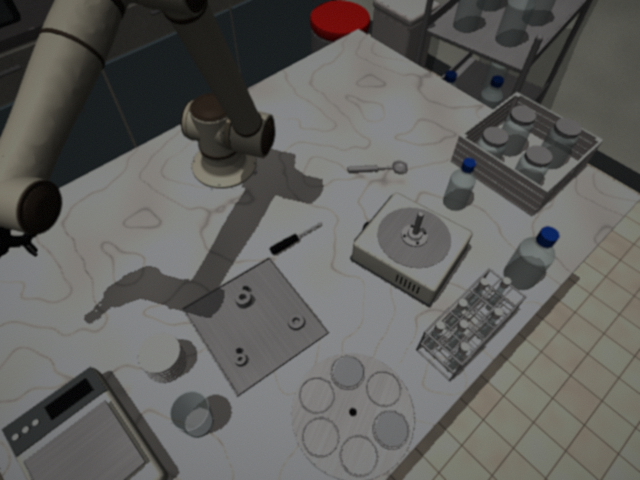

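View pics/top1.png

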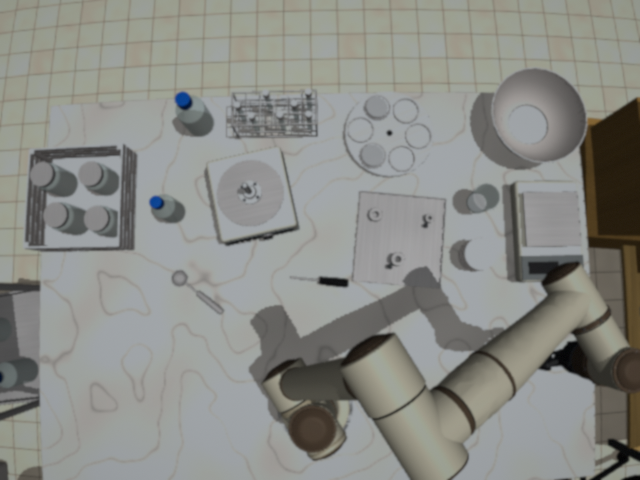

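```bash
python3 - <<'E'
import cv2
a=cv2.imread('pics/scene1.png');b=cv2.imread('pics/top1.png')
c=lambda i,x,y,w,h,f:cv2.resize(i[y:y+h,x:x+w],None,fx=f,fy=f,interpolation=cv2.INTER_CUBIC)
cv2.imwrite('pics/c1.png',c(a,340,150,160,120,5));cv2.imwrite('pics/c2.png',c(a,180,250,160,120,5))
cv2.imwrite('pics/c3.png',c(b,180,140,130,100,6));cv2.imwrite('pics/c4.png',c(b,330,180,130,100,6))
E
```

```text
(no output)
```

View pics/c1.png

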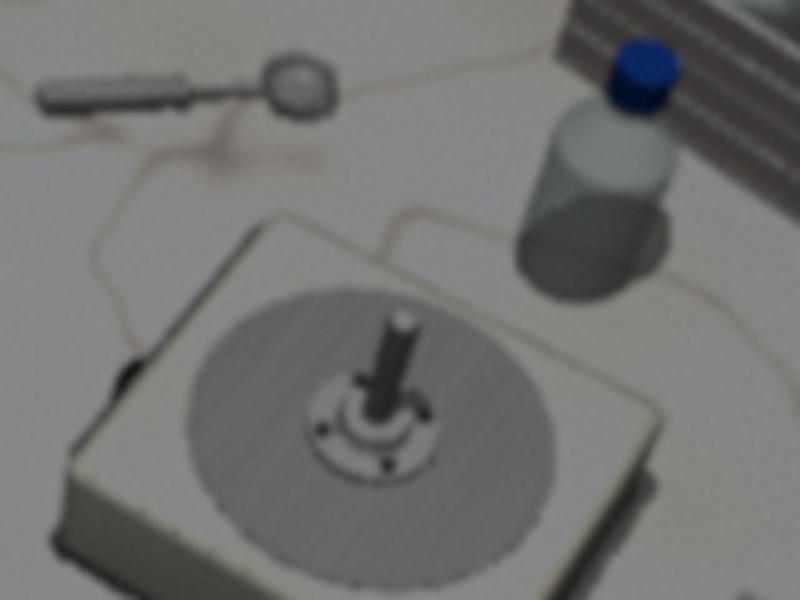

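View pics/c2.png

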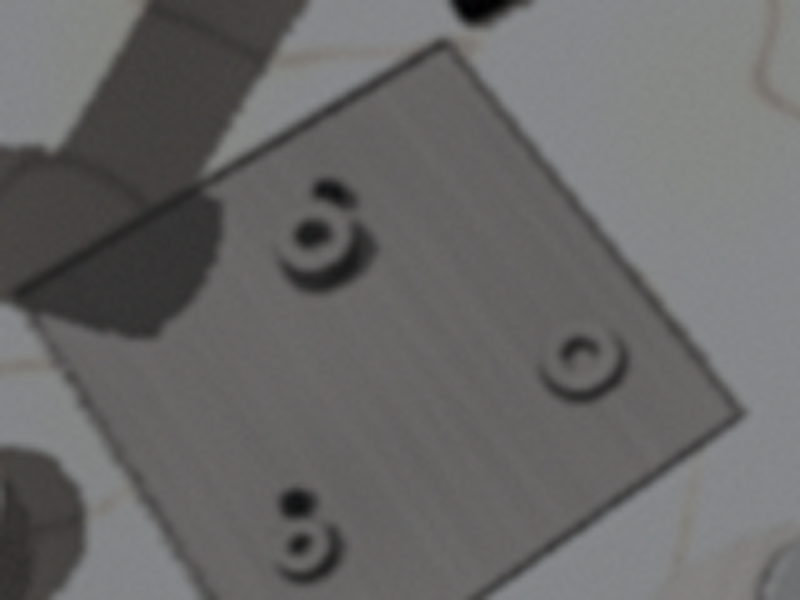

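View pics/c3.png

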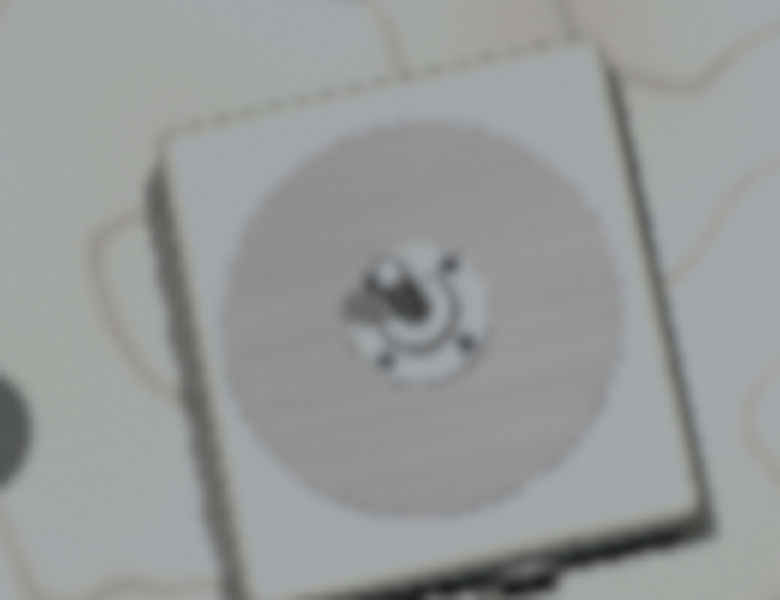

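View pics/c4.png

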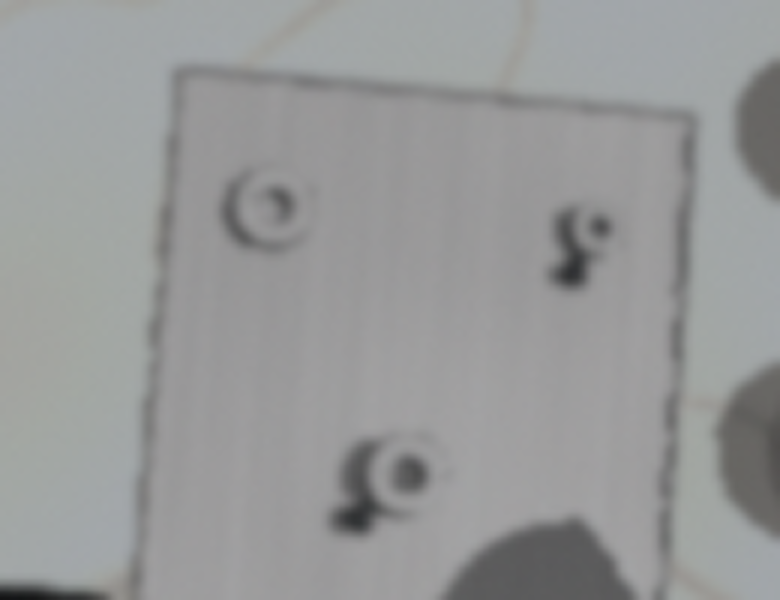

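The scene view shows the drive at (410,250) with its shaft top at about (420,213). On the tray are the large collar at (243,297) with its screw towards (246,288), the small collar at (240,358) and the spacer at (296,322). The top view agrees, with the drive's front panel at the bottom edge (265,238). Next I'll average several frames to get precise fits.

```bash
python3 - <<'E'
from h import *
import pickle
D={}
for n in('scene','top'):
    ps=[arm.get_image(n) for _ in range(6)]
    a=np.mean([p['img'].astype(float) for p in ps],0); p=ps[-1]; 
    D[n]={k:v for k,v in p.items()}; D[n]['avg']=a
    for l in('drive','collar_center','small_collar_center','tray','shaft_top','shaft'):
        try:
            for o in arm.outline_of(l,p)[:2]:
                print(n,l,round(o['conf'],2),np.round(o['box'],1),o['pixels'].sum()); D[n].setdefault('m_'+l,o['pixels'])
        except Exception as e: print(l,e)
pickle.dump(D,open('D.pkl','wb'))
def crop(n,cx,cy,w,h,f,fn):
    a=D[n]['avg'][cy-h//2:cy+h//2,cx-w//2:cx+w//2,::-1]
    a=(a-a.min())/(a.max()-a.min())*255
    cv2.imwrite('pics/'+fn,cv2.resize(a.astype(np.uint8),None,fx=f,fy=f,interpolation=cv2.INTER_CUBIC))
crop('scene',418,225,40,40,14,'d1.png');crop('top',247,191,40,40,14,'d2.png')
crop('scene',243,295,40,40,14,'d3.png');crop('top',395,260,40,40,14,'d4.png')
ims=[cv2.imread(f'pics/d{i}.png') for i in(1,2,3,4)]
m=np.vstack([np.hstack(ims[:2]),np.hstack(ims[2:])]);cv2.imwrite('pics/d.png',cv2.resize(m,(600,600)))
E
```

```text
scene drive 0.62 [410.2 249.4 122.1 113.7] 7917
scene collar_center 0.84 [245.5 297.8  15.2  19.9] 253
scene small_collar_center 0.72 [240.3 358.4  10.2  18.9] 173
scene small_collar_center 0.35 [254.4 328.1 142.4 140.9] 10269
scene tray 0.94 [255.5 326.6 147.7 140.9] 10090
scene tray 0.2 [417.9 224.7   7.9  24. ] 137
scene shaft_top 0.5 [416.9 223.3   9.4  23.6] 137
scene shaft_top 0.33 [161.4 357.2  51.4  50.4] 1873
scene shaft 0.48 [417.9 225.1  11.9  21.4] 115
top drive 0.75 [253.4 199.   95.9  98.8] 6708
top collar_center 0.56 [397.8 258.1  13.7  14.1] 124
top small_collar_center 0.39 [429.  221.8   7.2  10.4] 82
top tray 0.97 [399.9 238.4  94.4  97.9] 7533
top shaft_top 0.4 [248.2 189.1  11.2  11.2] 56
```

View pics/d.png

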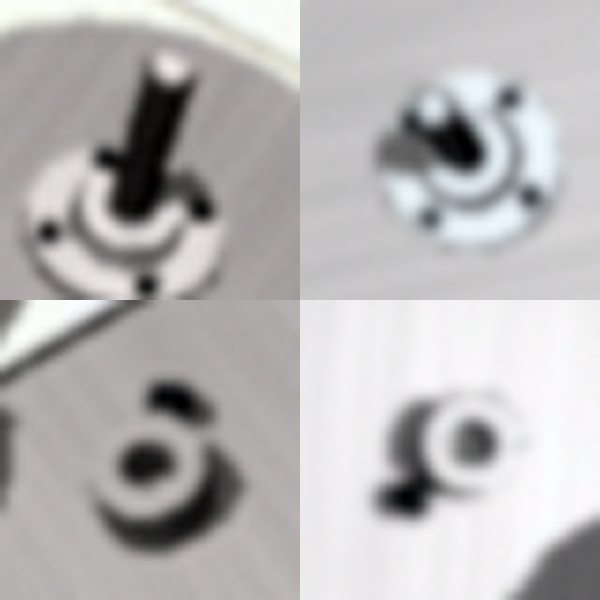

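```bash
python3 - <<'E'
from h import *
import pickle
D=pickle.load(open('D.pkl','rb'))
out=[]
for n,cx,cy in(('scene',418,222),('top',246,189)):
    a=D[n]['avg'][cy-15:cy+15,cx-15:cx+15]
    g=a.mean(2); print(n); print(np.round(g[3:24,4:24]).astype(int))
    for hi in (g.max(),90):
        b=np.clip((g-g.min())/(hi-g.min()),0,1)*255
        out.append(cv2.resize(b.astype(np.uint8),(390,390),interpolation=cv2.INTER_LANCZOS4))
cv2.imwrite('pics/e.png',cv2.resize(np.vstack([np.hstack(out[:2]),np.hstack(out[2:])]),(600,600)))
for n in('scene','top'):
    p=D[n]
    # drive: refine with mask polygon
    cn=max(cv2.findContours(D[n]['m_drive'].astype(np.uint8),0,1)[0],key=cv2.contourArea)
    print(n,cv2.approxPolyDP(cn,5,True)[:,0].tolist())
    if n=='top': print(cv2.minAreaRect(cn))
E
```

```text
scene
[[ 97  97  98  98  97  97  98  98  99  99  99  98  98 100 100 102 104 107
  114 119]
 [ 97  98  98  98  98  97  97 100 100  99  98  99 102 103 102  99 100 100
  102 107]
 [ 98  99  98  98  97  98  99 100 100  96  93 100 112 115 111 104 100  99
   99  99]
 [ 99  98  98  97  98  98  99 100  99  93  86  98 117 125 121 112 103  99
   99  99]
 [ 98  98  98  97  98 100 100 100  98  89  77  88 110 123 122 110  96  94
   97  99]
 [ 98  98  97  97  99  99 100  99  97  84  65  68  89 104 105  91  78  87
   97  99]
 [ 97  96  97  99  99 100  99  98  94  79  55  51  61  71  71  63  67  88
   99  99]
 [ 97  97  98  99 100  99  98  97  90  71  49  43  46  47  45  49  70  93
  100  98]
 [ 97  97  99 100  99  98  98  96  85  62  45  42  42  40  39  54  80  96
   99  98]
 [ 97  99 100 100  99  98  97  95  81  55  42  42  42  40  40  61  89  98
   98  97]
 [ 99 100 100  99  98  98  97  90  71  49  42  42  41  38  46  69  92  98
   98  96]
 [100 100  99  99  98  98  98  87  63  45  42  42  40  39  54  81  95  98
   96  97]
 [100 100  99  98  99  98  97  85  58  42  43  41  38  40  60  87  98  98

[... 2002 characters left out ...]
03 107 111 108  95  82  74  70  84 117 149
  160 149]
 [144 138 128 125 123 118 116 112 114 127 134 128 114 101  98 112 137 156
  158 142]
 [144 141 138 141 142 140 138 132 127 138 150 151 145 136 134 142 153 158
  150 131]
 [143 143 142 147 153 157 157 151 139 138 148 156 157 157 156 156 156 150
  135 121]
 [144 143 142 144 154 162 164 160 148 136 136 144 151 153 154 150 142 132
  122 125]
 [145 145 142 140 150 160 164 161 152 138 130 132 134 134 133 130 124 121
  129 142]]
scene [[395, 193], [364, 225], [350, 258], [429, 305], [471, 233]]
top [[279, 147], [207, 163], [225, 244], [298, 228]]
((251.45677185058594, 197.00982666015625), (88.78141021728516, 79.6949462890625), 77.19573211669922)
```

View pics/e.png

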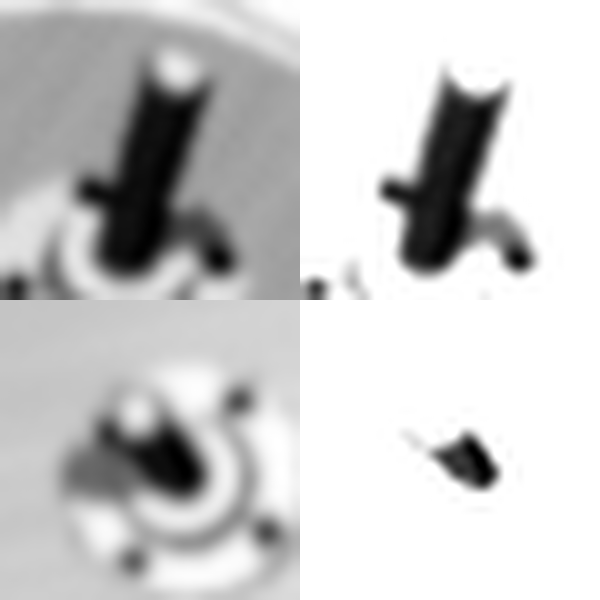

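```bash
python3 - <<'E'
from h import *
import pickle
from scipy.optimize import least_squares
D=pickle.load(open('D.pkl','rb'));S,T=D['scene'],D['top']
print('cap',atz(S,(420.3,213.5),190),atz(T,(244.1,185.3),190),tri(S,(420.3,213.5),T,(244.1,185.3)))
# edges: maximize gradient along projected housing top outline + drip plate circle + flange circle
def pts(x,y,yaw):
    c,s=np.cos(yaw),np.sin(yaw);P=[]
    for a,b in(((-120,-110),(120,-110)),((120,-110),(120,110)),((120,110),(-120,110)),((-120,110),(-120,-110))):
        for t in np.linspace(.06,.94,60):
            q=np.array(a)*(1-t)+np.array(b)*t;P.append((q[0],q[1],93))
    for t in np.linspace(0,2*np.pi,200): P.append((95*np.cos(t),95*np.sin(t),96))
    P=np.array(P);return np.c_[x+c*P[:,0]-s*P[:,1],y+s*P[:,0]+c*P[:,1],P[:,2]]
def gm(p):
    g=cv2.GaussianBlur(p['avg'].mean(2).astype(np.float32),(0,0),1.0)
    return np.hypot(cv2.Sobel(g,cv2.CV_32F,1,0),cv2.Sobel(g,cv2.CV_32F,0,1))
from scipy.optimize import minimize
from scipy.ndimage import map_coordinates as mc
def fit(ps):
    G=[gm(p) for p in ps]
    def f(v):
        s=0
        for p,g in zip(ps,G):
            uv=np.array([proj(p,X) for X in pts(*v)]);s-=np.minimum(mc(g,[uv[:,1],uv[:,0]],order=1),60).mean()
        return s
    best=None
    for y0 in(.1,.17,.25):
        r=minimize(f,[614,173,y0],method='Nelder-Mead',options=dict(initial_simplex=[[614,173,y0],[622,173,y0],[614,181,y0],[614,173,y0+.06]]))
        if best is None or r.fun<best.fun: best=r
    return best.x,best.fun
for ps in([S],[T],[S,T]): print(fit(ps))
E
```

```text
cap [615.7130342  167.96449587 190.        ] [618.37351598 170.09642096 190.        ] (array([616.9837455 , 168.69187809, 191.02059894]), np.float64(3.2398234572322524))
(array([6.16135610e+02, 1.67243799e+02, 1.97564114e-01]), np.float64(-54.85498046875))
(array([6.18333234e+02, 1.69709243e+02, 1.24643935e-01]), np.float64(-44.2708854675293))
(array([6.16155492e+02, 1.69638608e+02, 2.02879721e-01]), np.float64(-95.99250030517578))
```

```bash
python3 - <<'E'
from h import *
import pickle
D=pickle.load(open('D.pkl','rb'));S,T=D['scene'],D['top']
c1=atz(S,(242.6,296.7),32);c2=atz(T,(398.3,259.1),32);print(c1,c2)
for p,u in((S,(247,288.3)),(S,(245.4,292)),(T,(388.7,266)),(T,(394.3,267))):
    s=atz(p,u,17);c=(c1 if p is S else c2);d=s-c;print(s,np.hypot(*d[:2]),np.arctan2(-d[1],-d[0]))
def dl(im,P,f,x0,y0,col=(0,0,255)):
    for X,p in P:
        u=(proj(p,X)+.5-[x0,y0])*f;cv2.circle(im,tuple(int(v) for v in u),1,col,-1)
out=[]
for p,(cx,cy) in((S,(410,250)),(T,(253,197))):
    x0,y0=cx-65,cy-65;f=4
    im=cv2.resize(p['avg'][y0:y0+130,x0:x0+130,::-1].clip(0,255).astype(np.uint8),None,fx=f,fy=f,interpolation=cv2.INTER_CUBIC)
    im=np.clip(im*1.5,0,255).astype(np.uint8)
    x,y,w=616.5,169,.20;c,s=np.cos(w),np.sin(w)
    L=[]
    for a,b in(((-120,-110),(120,-110)),((120,-110),(120,110)),((120,110),(-120,110)),((-120,110),(-120,-110))):
        for t in np.linspace(0,1,40):
            q=np.array(a)*(1-t)+np.array(b)*t;L.append(((x+c*q[0]-s*q[1],y+s*q[0]+c*q[1],93),p))
    for t in np.linspace(0,6.28,60):
        L.append(((x+95*np.cos(t),y+95*np.sin(t),96),p));L.append(((x+34*np.cos(t),y+34*np.sin(t),102),p));L.append(((x+8*np.cos(t),y+8*np.sin(t),190),p))
    dl(im,L,f,x0,y0);out.append(im)
cv2.imwrite('pics/f.png',cv2.resize(np.hstack(out),(800,400)))
# collar pixels
for n,cx,cy in(('scene',243,295),('top',395,261)):
    a=D[n]['avg'][cy-12:cy+12,cx-12:cx+12].mean(2);print(n,cx-12,cy-12);print(np.round(a).astype(int))
E
```

```text
[ 427.28204213 -249.89752329   32.        ] [ 427.56189868 -249.80212384   32.        ]
[ 407.99948569 -223.52579969   17.        ] 32.66932489082968 -0.9394472528425002
[ 413.78332038 -233.09017468   17.        ] 21.556958418118604 -0.8941412290145716
[ 408.98662142 -223.15227166   17.        ] 32.48469711343411 -0.9620782830999738
[ 405.71055024 -239.48467992   17.        ] 24.16466589372276 -0.4411327650527925
scene 231 283
[[ 98  99  98  99 100 100  99 100  99  98  98  98  98  98  98  97  97  97
   98  98  99 100  99  98]
 [100  99  98  98  99 100 100 100 100  99  99  98  96  95  95  95  96  97
   98  99  98  99  99  99]
 [100  99  98  98  98  99 100 100 100  99  99  94  86  81  79  80  84  92
   96  99  98  99 100  99]
 [100 100  99  98  98  98 100 100 101 101  97  85  64  49  48  51  60  74
   90  97  98  98  99 100]
 [100 101 100  99  98  98  99 100 101 101  95  75  45  27  26  27  33  51
   72  88  96  99  99 100]
 [ 99 100 101 100  98  98  98 100 100 100  92  70  42  27  25  22  21  34
   54  72  87  96  99  99]
 [ 98  99 100 100  99  98  98  98 100  99  93  78  59  52  44  
[... 3492 characters left out ...]
34 108  83  65  53  50  58  81 109 127 133 132 134 139 145 150 156
  158 159 160 161 162 162]
 [151 136 113  92  77  66  59  65  90 123 144 150 150 150 152 154 156 158
  159 160 160 161 162 162]
 [153 144 128 114 105  97  89  93 113 136 151 156 157 158 158 157 158 159
  160 160 160 162 162 162]
 [154 151 145 139 136 132 128 130 140 150 156 157 158 159 159 158 158 159
  159 160 161 162 162 162]
 [155 154 152 151 152 151 150 151 155 157 157 157 159 160 159 157 158 159
  159 159 160 162 162 162]
 [155 154 154 155 156 156 157 158 158 159 158 157 158 159 158 158 158 159
  159 159 160 162 162 162]
 [154 154 154 155 156 157 158 159 159 158 157 158 159 160 158 157 158 159
  159 159 160 161 161 159]]
```

View pics/f.png

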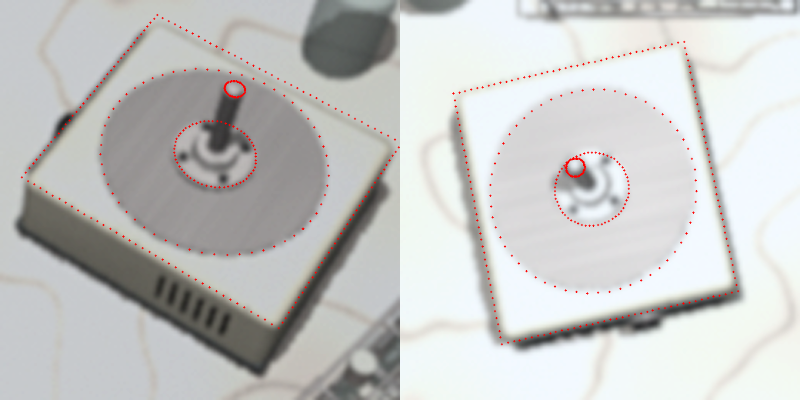

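The overlay confirms the drive at (616.5, 169) with yaw 0.20. The collar is at about (427.4, -249.8), and its own x is near azimuth -0.95. Now I'll travel to the shaft.

>>> apply_moves --increments '[[[-1,0.96,0,0,0,0,1],[-1,0.96,0,0,0,0,1],[-1,0.96,0,0,0,0,1]]]'

```text
clock: 2.9
position: [243.2, -478.8, 303.8]
ee_rot: [-0.14, 0.99, 0.0, 0.0]
contact_force: [1.3, -0.5, 0.4]
gripper_width: 85.2
```

```bash
cat >> h.py <<'E'
def axz(a): return R.from_matrix(np.array([[np.cos(a),np.sin(a),0],[np.sin(a),-np.cos(a),0],[0,0,-1.]]))
def go(x,y,z,a):
    "z is the TCP height; prints remaining shift/turn in tool units"
    s=arm.read_state();r=R.from_quat(s['ee_rot']);d=r.inv().apply(np.array([x,y,z])-s['position'])
    w=(r.inv()*axz(a)).as_rotvec();m=r.as_matrix()
    print('t',round(s['clock'],2),'pos',np.round(s['position'],1),'alpha',round(np.arctan2(m[1,0],m[0,0]),3),'z',np.round(m[:,2],3),'j6',round(s['joints'][5],2),'F',np.round(s['contact_force'],1),'M',np.round(s['wrist_torque'],2),'w',round(s['gripper_width'],2))
    print('shift',np.round(d/100,3),'turn',np.round(w/.5,3))
E
python3 -c "
from h import *
go(616.5,169,304,-2.66)"
```

```text
t 2.9 pos [ 243.2 -478.8  303.8] alpha -2.861 z [ 0.  0. -1.] j6 -0.49 F [ 1.3 -0.5  0.4] M [-0.06 -0.15  0.02] w 85.25
shift [-5.381  5.19   0.   ] turn [ 0.     0.    -0.402]
```

>>> apply_moves --increments '[[[-1,0.96,0,0,0,0,1],[-1,0.96,0,0,0,0,1],[-1,0.96,0,0,0,0,1]]]'

```text
clock: 3.2
position: [312.9, -358.5, 304.3]
ee_rot: [-0.14, 0.99, -0.0, 0.0]
contact_force: [-0.1, 0.1, 0.9]
gripper_width: 85.0
```

>>> apply_moves --increments '[[[-1,0.96,0,0,0,0,1],[-1,0.96,0,0,0,0,1],[-1,0.96,0,0,0,0,1]]]'

```text
clock: 3.5
position: [382.4, -238.5, 304.4]
ee_rot: [-0.141, 0.99, -0.0, 0.001]
contact_force: [0.4, 0.3, 0.3]
gripper_width: 85.2
```

>>> apply_moves --increments '[[[-1,0.96,0,0,0,0,1],[-1,0.96,0,0,0,0,1],[-1,0.96,0,0,0,0,1]]]'

```text
clock: 3.8
position: [452.1, -118.4, 304.4]
ee_rot: [-0.141, 0.99, -0.0, 0.001]
contact_force: [-0.1, -0.4, -0.3]
gripper_width: 85.4
```

>>> apply_moves --increments '[[[-1,0.96,0,0,0,0,1],[-1,0.96,0,0,0,0,1],[-1,0.96,0,0,0,0,1]]]'

```text
clock: 4.1
position: [521.7, 1.7, 304.2]
ee_rot: [-0.141, 0.99, 0.0, 0.001]
contact_force: [0.5, -0.3, -0.4]
gripper_width: 85.3
```

```bash
python3 -c "
from h import *
go(616.5,169,304,-2.66)"
```

```text
t 4.1 pos [521.7   1.7 304.2] alpha -2.859 z [ 0.001  0.    -1.   ] j6 -1.6 F [ 0.5 -0.3 -0.4] M [-0.06 -0.06  0.02] w 85.33
shift [-1.377  1.342  0.003] turn [-0.     0.002 -0.398]
```

>>> apply_moves --increments '[[[-1,0.97,0,0,0,-0.4,1],[-1,0.97,0,0,0,-0.4,1],[-1,0.97,0,0,0,-0.4,1]]]'

```text
clock: 4.4
position: [590.8, 122.7, 303.9]
ee_rot: [-0.239, 0.971, -0.0, 0.0]
contact_force: [0.1, -0.2, 0.1]
gripper_width: 85.0
```

```bash
python3 -c "
from h import *
go(616.5,169,304,-2.66)"
```

```text
t 4.4 pos [590.8 122.7 303.9] alpha -2.659 z [ 0.001  0.    -1.   ] j6 -1.56 F [ 0.1 -0.2  0.1] M [-0.06 -0.04 -0.05] w 84.95
shift [-0.443  0.291 -0.001] turn [-0.     0.001  0.003]
```

Next: over the shaft, then down to a TCP height of 219, then close.

>>> apply_moves --increments '[[[-0.443,0.291,0,0,0,0,1],[-0.443,0.291,0,0,0,0,1],[-0.443,0.291,0.4,0,0,0,1],[-0.443,0.291,0.85,0,0,0,1],[-0.443,0.291,0.85,0,0,0,1]]]'

```text
clock: 4.9
position: [612.1, 164.9, 212.1]
ee_rot: [-0.237, 0.971, -0.001, -0.007]
contact_force: [-0.2, 0.0, -2.0]
gripper_width: 85.3
```

```bash
python3 - <<'E'
from h import *
go(616.5,169,219,-2.66)
for n in('scene','top'):
    p=arm.get_image(n);save(p,n+'2.png')
a=cv2.imread('pics/scene2.png')[150:270,340:500];b=cv2.imread('pics/top2.png')[130:250,170:330]
cv2.imwrite('pics/g.png',cv2.resize(np.hstack([a,b]),None,fx=2.5,fy=2.5,interpolation=cv2.INTER_CUBIC))
E
```

```text
t 4.9 pos [612.1 164.9 212.1] alpha -2.662 z [-0.014 -0.005 -1.   ] j6 -1.61 F [-0.2  0.  -2. ] M [-0.05  0.05  0.02] w 85.31
shift [-0.057  0.016 -0.069] turn [ 0.004 -0.029 -0.004]
```

View pics/g.png

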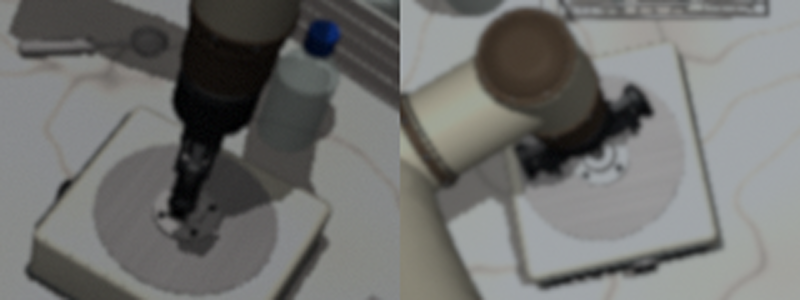

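The gripper straddles the shaft, with fingers on both sides in both views. I'll settle the pose.

>>> apply_moves --increments '[[[0,0,0,0,0,0,1]]]'

```text
clock: 5.1
position: [617.0, 166.7, 222.0]
ee_rot: [-0.238, 0.971, 0.0, 0.003]
contact_force: [0.4, -0.0, 0.5]
gripper_width: 85.4
```

```bash
python3 - <<'E'
from h import *
go(616.5,169,219,-2.66)
E
```

```text
t 5.1 pos [617.  166.7 222. ] alpha -2.66 z [ 0.005  0.001 -1.   ] j6 -1.61 F [ 0.4 -0.   0.5] M [0.03 0.04 0.04] w 85.44
shift [-0.006  0.023  0.03 ] turn [-0.002  0.01  -0.001]
```

>>> apply_moves --increments '[[[0,0,0,0,0,0,-1],[0,0,0,0,0,0,-1],[0,0,0,0,0,0,-1],[0,0,0,0,0,0,-1],[0,0,0,0,0,0,-1],[0,0,0,0,0,0,-1]]]'

```text
clock: 5.7
position: [615.2, 167.1, 219.3]
ee_rot: [-0.238, 0.971, 0.0, -0.0]
contact_force: [-3.1, 3.0, 3.8]
gripper_width: 12.7
```

```bash
python3 - <<'E'
from h import *
go(616.5,169,219,-2.66)
E
```

```text
t 5.7 pos [615.2 167.1 219.3] alpha -2.661 z [-0.001  0.001 -1.   ] j6 -1.61 F [-3.1  3.   3.8] M [ 0.85  0.96 -0.  ] w 12.73
shift [-0.02   0.011  0.003] turn [ 0.002 -0.    -0.001]
```

The jaws read 12.7 mm, so they are square on the flat, which faces azimuth 2.05 or its opposite. The pictures and the pinch midpoint both favour 2.05. I'll turn it about +1.29 rad in steps.

>>> apply_moves --increments '[[[-0.01,0,0,0,0,-0.22,-1],[-0.02,0,0,0,0,-0.44,-1],[-0.025,0,0,0,0,-0.66,-1],[-0.028,0,0,0,0,-0.86,-1],[-0.028,0,0,0,0,-0.86,-1]]]'

```text
clock: 6.2
position: [616.5, 166.7, 219.3]
ee_rot: [-0.441, 0.898, -0.0, -0.003]
contact_force: [-7.0, -1.7, 5.7]
gripper_width: 13.0
```

```bash
python3 - <<'E'
from h import *
go(618,169.2,219,-1.80)
E
```

```text
t 6.2 pos [616.5 166.7 219.3] alpha -2.229 z [-0.004 -0.003 -1.   ] j6 -1.18 F [-7.  -1.7  5.7] M [-0.39  1.6   0.06] w 12.99
shift [-0.029  0.004  0.003] turn [ 0.006 -0.009 -0.858]
```

>>> apply_moves --increments '[[[-0.01,0,0,0,0,-0.22,-1],[-0.02,0,0,0,0,-0.44,-1],[-0.02,0,0,0,0,-0.66,-1],[-0.02,0,0,0,0,-0.86,-1],[-0.02,0,0,0,0,-0.86,-1]]]'

```text
clock: 6.7
position: [617.8, 166.7, 219.3]
ee_rot: [-0.622, 0.783, -0.0, -0.004]
contact_force: [-4.8, -7.3, 6.1]
gripper_width: 12.9
```

```bash
python3 - <<'E'
from h import *
go(618,169.8,219,-1.371)
E
```

```text
t 6.7 pos [617.8 166.7 219.3] alpha -1.8 z [-0.005 -0.005 -1.   ] j6 -0.75 F [-4.8 -7.3  6.1] M [-1.6   1.3   0.05] w 12.85
shift [-0.031  0.005  0.003] turn [ 0.01  -0.01  -0.858]
```

>>> apply_moves --increments '[[[-0.0,0,0,0,0,-0.22,-1],[0,0,0,0,0,-0.44,-1],[0,0,0,0,0,-0.66,-1],[0,0,0,0,0,-0.86,-1],[0,0,0,0,0,-0.86,-1],[0,0,0,0,0,-0.86,-1]]]'

```text
clock: 7.3
position: [618.8, 166.9, 219.3]
ee_rot: [0.774, -0.633, 0.0, 0.002]
contact_force: [-2.3, -7.2, 3.3]
gripper_width: 12.8
```

```bash
python3 - <<'E'
from h import *
go(618,169.8,219,-1.371)
E
```

```text
t 7.3 pos [618.8 166.9 219.3] alpha -1.371 z [-0.003 -0.004 -1.   ] j6 -0.32 F [-2.3 -7.2  3.3] M [-1.55  0.47  0.06] w 12.75
shift [-0.03   0.002  0.003] turn [ 0.007 -0.007 -0.001]
```

The shaft is turned. The pinch midpoints put its axis at (616.4, 169.7) in arm coordinates, which agrees with the images only if the flat faces the front. I'll release, turn the gripper a quarter turn and pinch across to cross-check and to locate the axis.

>>> apply_moves --increments '[[[0,0,0,0,0,0,0.5],[0,0,0,0,0,0,0.5],[0,0,0,0,0,0,0.5],[0,0,0,0,0,0,0.5],[-0.025,0.025,0,0,0,-0.3,0.5],[-0.025,0.025,0,0,0,-0.6,0.5],[-0.025,0.025,0,0,0,-0.9,0.5],[-0.025,0.025,0,0,0,-1,0.5]]]'

```text
clock: 8.1
position: [616.4, 171.6, 218.9]
ee_rot: [0.908, -0.42, 0.0, -0.0]
contact_force: [-0.2, -0.5, 0.2]
gripper_width: 64.0
```

>>> apply_moves --increments '[[[0,0,0,0,0,-0.3,0.5],[0,0,0,0,0,-0.6,0.5],[0,0,0,0,0,-0.9,0.5],[0,0,0,0,0,-1,0.5]]]'

```text
clock: 8.5
position: [616.5, 171.6, 218.9]
ee_rot: [0.983, -0.182, 0.0, -0.0]
contact_force: [0.5, 0.4, -0.5]
gripper_width: 64.2
```

>>> apply_moves --increments '[[[0,0,0,0,0,-0.3,0.5],[0,0,0,0,0,-0.6,0.5],[0,0,0,0,0,-0.9,0.5],[0,0,0,0,0,-1,0.5],[0,0,0,0,0,-1,0.5]]]'

```text
clock: 9.0
position: [616.4, 171.6, 218.9]
ee_rot: [0.998, 0.065, 0.0, -0.0]
contact_force: [-0.7, -0.5, -0.1]
gripper_width: 64.2
```

```bash
python3 - <<'E'
from h import *
go(616.4,169.7,219,0.20)
E
```

```text
t 9.0 pos [616.4 171.6 218.9] alpha 0.129 z [ 0.  0. -1.] j6 1.18 F [-0.7 -0.5 -0.1] M [-0.03  0.01 -0.02] w 64.23
shift [-0.003  0.019 -0.001] turn [-0.    -0.    -0.141]
```

>>> apply_moves --increments '[[[-0.003,0.019,0,0,0,-0.14,0.5],[-0.003,0.019,0,0,0,-0.14,-1],[-0.003,0.019,0,0,0,-0.14,-1],[-0.003,0.019,0,0,0,-0.14,-1],[-0.003,0.019,0,0,0,-0.14,-1],[-0.003,0.019,0,0,0,-0.14,-1],[-0.003,0.019,0,0,0,-0.14,-1]]]'

```text
clock: 9.7
position: [616.4, 169.1, 219.1]
ee_rot: [0.995, 0.099, 0.0, 0.0]
contact_force: [-0.4, -1.7, -0.0]
gripper_width: 14.9
```

```bash
python3 - <<'E'
from h import *
go(616.4,169.7,219,0.20)
E
```

```text
t 9.7 pos [616.4 169.1 219.1] alpha 0.199 z [ 0. -0. -1.] j6 1.25 F [-0.4 -1.7 -0. ] M [-0.47 -0.12  0.01] w 14.9
shift [ 0.001 -0.006  0.001] turn [ 0.001 -0.    -0.002]
```

>>> apply_moves --increments '[[[0,0,0,0,0,0,-1],[0,0,0,0,0,0,-1]]]'

```text
clock: 9.9
position: [616.4, 169.1, 219.1]
ee_rot: [0.995, 0.099, 0.0, 0.0]
contact_force: [1.1, -3.0, 1.5]
gripper_width: 14.3
```

```bash
python3 - <<'E'
from h import *
go(616.4,169.7,219,0.20)
E
```

```text
t 9.9 pos [616.4 169.1 219.1] alpha 0.199 z [ 0. -0. -1.] j6 1.25 F [ 1.1 -3.   1.5] M [-0.68 -0.13 -0.  ] w 14.34
shift [ 0.001 -0.006  0.001] turn [ 0.001 -0.    -0.002]
```

The width is falling (14.9 → 14.3), so the flat is not where I expected. I'll hold and watch it.

>>> apply_moves --increments '[[[0,0,0,0,0,0,-1],[0,0,0,0,0,0,-1],[0,0,0,0,0,0,-1]]]'

```text
clock: 10.2
position: [616.4, 169.1, 219.1]
ee_rot: [0.995, 0.099, 0.0, 0.0]
contact_force: [1.1, -4.1, 1.3]
gripper_width: 14.7
```

```bash
python3 - <<'E'
from h import *
go(616.4,169.7,219,0.20)
print(proj(arm.get_image('top'),(616.4,169.7,190)))
E
```

```text
t 10.2 pos [616.4 169.1 219.1] alpha 0.199 z [ 0. -0. -1.] j6 1.25 F [ 1.1 -4.1  1.3] M [-0.92 -0.13 -0.04] w 14.7
shift [ 0.001 -0.006  0.001] turn [ 0.001 -0.    -0.002]
[244.24717569 186.03233813]
```

The readings are noisy but steady at about 14.6, which is about 0.45 rad off square instead of the 16 mm expected. I'll re-feel at other angles, starting at +0.45 rad.

>>> apply_moves --increments '[[[0,0,0,0,0,0,-0.2],[0,0,0,0,0,0,-0.2],[0,0,0,0,0,-0.3,-0.2],[0,0,0,0,0,-0.6,-0.2],[0,0,0,0,0,-0.9,-0.2],[0,0,0,0,0,-0.9,-1],[0,0,0,0,0,-0.9,-1],[0,0,0,0,0,-0.9,-1],[0,0,0,0,0,-0.9,-1]]]'

```text
clock: 11.15
position: [617.0, 168.9, 219.0]
ee_rot: [0.948, 0.318, 0.001, 0.0]
contact_force: [3.3, -3.7, -0.4]
gripper_width: 14.4
```

```bash
python3 - <<'E'
from h import *
go(616.4,169.7,219,0.65)
E
```

```text
t 11.15 pos [617.  168.9 219. ] alpha 0.647 z [ 0.001 -0.    -1.   ] j6 1.7 F [ 3.3 -3.7 -0.4] M [-0.86 -0.84  0.05] w 14.4
shift [ 0.   -0.01 -0.  ] turn [ 0.002 -0.002 -0.007]
```

>>> apply_moves --increments '[[[0,0,0,0,0,0,-1]]]'

```text
clock: 11.25
position: [617.0, 168.9, 219.0]
ee_rot: [0.948, 0.318, 0.001, 0.0]
contact_force: [3.1, -3.7, -0.5]
gripper_width: 14.1
```

```bash
python3 - <<'E'
from h import *
go(616.4,169.7,219,0.65)
E
```

```text
t 11.25 pos [617.  168.9 219. ] alpha 0.647 z [ 0.001 -0.    -1.   ] j6 1.7 F [ 3.1 -3.7 -0.5] M [-0.88 -0.87  0.02] w 14.11
shift [ 0.   -0.01 -0.  ] turn [ 0.002 -0.001 -0.007]
```

>>> apply_moves --increments '[[[0,0,0,0,0,0,0],[0,0,0,0,0,0,0],[0,0,0,0,0,0,0],[0,0,0,0,0,0.25,0],[0,0,0,0,0,0.46,0],[0,0,0,0,0,0.46,-1],[0,0,0,0,0,0.46,-1],[0,0,0,0,0,0.46,-1],[0,0,0,0,0,0.46,-1],[0,0,0,0,0,0.46,-1]]]'

```text
clock: 12.25
position: [616.5, 168.9, 219.2]
ee_rot: [0.978, 0.208, 0.0, 0.0]
contact_force: [1.6, -3.5, 0.7]
gripper_width: 14.5
```

```bash
python3 - <<'E'
from h import *
go(616.4,169.7,219,0.42)
E
```

```text
t 12.25 pos [616.5 168.9 219.2] alpha 0.42 z [ 0.    -0.001 -1.   ] j6 1.47 F [ 1.6 -3.5  0.7] M [-0.87 -0.37  0.03] w 14.54
shift [ 0.002 -0.008  0.002] turn [ 0.001 -0.    -0.001]
```

>>> apply_moves --increments '[[[0,0,0,0,0,0,-1]]]'

```text
clock: 12.35
position: [616.5, 169.0, 219.2]
ee_rot: [0.978, 0.208, 0.0, 0.0]
contact_force: [1.5, -3.9, 2.1]
gripper_width: 14.5
```

>>> apply_moves --increments '[[[0,0,0,0,0,0,-1]]]'

```text
clock: 12.45
position: [616.5, 169.0, 219.2]
ee_rot: [0.978, 0.208, 0.0, 0.0]
contact_force: [2.1, -4.1, 1.3]
gripper_width: 14.5
```

Three different angles all give about 14.5, so that may be what the round reads on this gripper. I'll go back to the supposed square and map either side of it.

>>> apply_moves --increments '[[[0,0,0,0,0,0,0],[0,0,0,0,0,0,0],[0,0.008,0,0,0,0.25,0],[0,0.008,0,0,0,0.55,0],[0,0.008,0,0,0,0.8,0],[0,0.008,0,0,0,1,0]]]'

```text
clock: 13.05
position: [616.4, 169.4, 218.6]
ee_rot: [0.999, -0.042, -0.0, -0.0]
contact_force: [1.0, 0.1, -0.6]
gripper_width: 42.6
```

>>> apply_moves --increments '[[[0,0,0,0,0,0.3,0],[0,0,0,0,0,0.6,0],[0,0,0,0,0,0.9,0],[0,0,0,0,0,1,0]]]'

```text
clock: 13.45
position: [616.4, 169.4, 218.7]
ee_rot: [0.958, -0.288, -0.0, -0.0]
contact_force: [-0.7, 0.1, -0.2]
gripper_width: 42.5
```

>>> apply_moves --increments '[[[0,0,0,0,0,0.3,0],[0,0,0,0,0,0.6,0],[0,0,0,0,0,0.6,0]]]'

```text
clock: 13.75
position: [616.4, 169.3, 218.7]
ee_rot: [0.905, -0.426, -0.0, -0.0]
contact_force: [0.3, -0.5, -0.1]
gripper_width: 42.8
```

```bash
python3 - <<'E'
from h import *
go(616.4,169.7,219,-0.92)
E
```

```text
t 13.75 pos [616.4 169.3 218.7] alpha -0.88 z [-0.     0.001 -1.   ] j6 0.17 F [ 0.3 -0.5 -0.1] M [ 0.03 -0.01  0.03] w 42.77
shift [-0.003 -0.002 -0.003] turn [-0.     0.001  0.08 ]
```

>>> apply_moves --increments '[[[0,0,0,0,0,0.08,-1],[0,0,0,0,0,0.08,-1],[0,0,0,0,0,0.08,-1],[0,0,0,0,0,0.08,-1],[0,0,0,0,0,0.08,-1]]]'

```text
clock: 14.25
position: [617.0, 169.5, 219.0]
ee_rot: [0.896, -0.444, 0.0, -0.001]
contact_force: [1.7, 4.6, -0.7]
gripper_width: 14.4
```

>>> apply_moves --increments '[[[0,0,0,0,0,0,-1]]]'

```text
clock: 14.35
position: [617.0, 169.5, 219.0]
ee_rot: [0.896, -0.444, 0.0, -0.001]
contact_force: [2.8, 4.8, -2.0]
gripper_width: 14.1
```

```bash
python3 - <<'E'
from h import *
go(616.4,169.7,219,-0.92)
E
```

```text
t 14.35 pos [617.  169.5 219. ] alpha -0.92 z [ 0.001  0.001 -1.   ] j6 0.13 F [ 2.8  4.8 -2. ] M [ 1.27 -0.51  0.01] w 14.13
shift [-0.006  0.004 -0.   ] turn [-0.004  0.001  0.   ]
```

>>> apply_moves --increments '[[[0,0,0,0,0,0,0],[0,0,0,0,0,0,0],[0,0,0,0,0,0.3,0],[0,0,0,0,0,0.6,0],[0,0,0,0,0,0.9,0],[0,0,0,0,0,0.9,-1],[0,0,0,0,0,0.9,-1],[0,0,0,0,0,0.9,-1],[0,0,0,0,0,0.9,-1],[0,0,0,0,0,0.9,-1]]]'

```text
clock: 15.35
position: [618.0, 168.5, 219.3]
ee_rot: [0.775, -0.632, 0.001, -0.001]
contact_force: [4.3, -1.3, -2.5]
gripper_width: 12.9
```

>>> apply_moves --increments '[[[0,0,0,0,0,0,-1]]]'

```text
clock: 15.45
position: [618.0, 168.6, 219.2]
ee_rot: [0.775, -0.632, 0.001, -0.001]
contact_force: [5.0, 0.2, -2.4]
gripper_width: 13.2
```

```bash
python3 - <<'E'
from h import *
go(616.4,169.7,219,-1.371)
E
```

```text
t 15.45 pos [618.  168.6 219.2] alpha -1.368 z [ 0.003  0.    -1.   ] j6 -0.32 F [ 5.   0.2 -2.4] M [-0.18 -1.12 -0.02] w 13.17
shift [-0.014  0.013  0.002] turn [-0.006 -0.001  0.006]
```

>>> apply_moves --increments '[[[0,0,0,0,0,0,0],[0,0,0,0,0,0,0],[0,0,0,0,0,0.3,0],[0,0,0,0,0,0.6,0],[0,0,0,0,0,0.9,0],[0,0,0,0,0,0.9,-1],[0,0,0,0,0,0.9,-1],[0,0,0,0,0,0.9,-1],[0,0,0,0,0,0.9,-1],[0,0,0,0,0,0.9,-1]]]'

```text
clock: 16.45
position: [618.3, 168.2, 219.3]
ee_rot: [-0.615, 0.789, -0.001, 0.002]
contact_force: [6.2, -2.6, -2.2]
gripper_width: 11.5
```

>>> apply_moves --increments '[[[0,0,0,0,0,0,-1]]]'

```text
clock: 16.55
position: [618.3, 168.2, 219.3]
ee_rot: [-0.615, 0.789, -0.001, 0.002]
contact_force: [6.5, -2.8, -2.1]
gripper_width: 11.6
```

```bash
python3 - <<'E'
from h import *
go(616.4,169.7,219,-1.821)
E
```

```text
t 16.55 pos [618.3 168.2 219.3] alpha -1.818 z [ 0.004  0.    -1.   ] j6 -0.77 F [ 6.5 -2.8 -2.1] M [-0.5  -1.32  0.05] w 11.63
shift [-0.01   0.022  0.003] turn [-0.007  0.002  0.007]
```

11.6 mm here means this gripper reads about 1.5 mm low: the round reads 14.5 and square should read about 11. So the flat was about 0.4 rad off square in my first grip. Square should be near α ≈ -1.74, and the midpoints confirm that the flat is on the front side. I'll take a reading on the other side at -2.1.

>>> apply_moves --increments '[[[0,0,0,0,0,0,0],[0,0,0,0,0,0,0],[0,0.0,0,0,0,0.3,0],[0,0,0,0,0,0.56,0],[0,0,0,0,0,0.56,-1],[0,0,0,0,0,0.56,-1],[0,0,0,0,0,0.56,-1],[0,0,0,0,0,0.56,-1],[0,0,0,0,0,0.56,-1]]]'

```text
clock: 17.45
position: [617.5, 168.2, 219.2]
ee_rot: [-0.498, 0.867, -0.001, 0.001]
contact_force: [4.5, -3.3, -0.8]
gripper_width: 12.9
```

>>> apply_moves --increments '[[[0,0,0,0,0,0,-1]]]'

```text
clock: 17.55
position: [617.5, 168.2, 219.2]
ee_rot: [-0.498, 0.867, -0.001, 0.001]
contact_force: [3.5, -3.5, 0.4]
gripper_width: 12.8
```

>>> apply_moves --increments '[[[0,0,0,0,0,0,-1]]]'

```text
clock: 17.65
position: [617.5, 168.2, 219.2]
ee_rot: [-0.498, 0.867, -0.001, 0.001]
contact_force: [4.4, -2.4, -1.2]
gripper_width: 12.4
```

```bash
python3 - <<'E'
from h import *
go(617.2,169.3,219,-1.74)
E
```

```text
t 17.65 pos [617.5 168.2 219.2] alpha -2.099 z [ 0.002 -0.    -1.   ] j6 -1.05 F [ 4.4 -2.4 -1.2] M [-0.74 -0.93  0.05] w 12.37
shift [-0.008  0.008  0.002] turn [-0.004  0.001 -0.718]
```

Balanced readings put square at about α = -1.76. I'll regrip there and turn +0.39 to bring the jaws to α = -1.371, which is front.

>>> apply_moves --increments '[[[0,0,0,0,0,0,0],[0,0,0,0,0,0,0],[-0.014,-0.007,0,0,0,-0.3,0],[-0.014,-0.007,0,0,0,-0.68,0],[-0.014,-0.007,0,0,0,-0.68,0],[-0.014,-0.007,0,0,0,-0.68,-1],[-0.014,-0.007,0,0,0,-0.68,-1],[-0.014,-0.007,0,0,0,-0.68,-1],[-0.014,-0.007,0,0,0,-0.68,-1],[-0.014,-0.007,0,0,0,-0.68,-1]]]'

```text
clock: 18.65
position: [618.8, 169.6, 219.2]
ee_rot: [-0.637, 0.771, -0.0, 0.001]
contact_force: [5.2, -0.8, -2.0]
gripper_width: 11.1
```

>>> apply_moves --increments '[[[0,0,0,0,0,0,-1]]]'

```text
clock: 18.75
position: [618.8, 169.6, 219.2]
ee_rot: [-0.637, 0.771, -0.0, 0.001]
contact_force: [5.3, -1.9, -1.7]
gripper_width: 11.6
```

```bash
python3 - <<'E'
from h import *
go(618.9,169.6,219,-1.371)
E
```

```text
t 18.75 pos [618.8 169.6 219.2] alpha -1.761 z [ 0.002  0.001 -1.   ] j6 -0.71 F [ 5.3 -1.9 -1.7] M [-0.28 -1.33  0.03] w 11.57
shift [-0.001 -0.001  0.002] turn [-0.004  0.001 -0.78 ]
```

>>> apply_moves --increments '[[[0,0,0,0,0,-0.2,-1],[0,0,0,0,0,-0.4,-1],[0,0,0,0,0,-0.6,-1],[0,0,0,0,0,-0.78,-1],[0,0,0,0,0,-0.78,-1],[0,0,0,0,0,-0.78,0],[0,0,0,0,0,-0.78,0],[0,0,0,0,0,-0.78,0]]]'

```text
clock: 19.55
position: [617.3, 169.3, 218.7]
ee_rot: [0.774, -0.633, -0.001, 0.001]
contact_force: [0.3, 0.0, -0.2]
gripper_width: 42.5
```

>>> apply_moves --increments '[[[0,0,0,0,0,-0.3,0],[0,0,0,0,0,-0.6,0],[0,0,0,0,0,-0.8,0],[0,0,0,0,0,-0.8,-1],[0,0,0,0,0,-0.8,-1],[0,0,0,0,0,-0.8,-1],[0,0,0,0,0,-0.8,-1],[0,0,0,0,0,-0.8,-1]]]'

```text
clock: 20.35
position: [618.0, 169.6, 219.0]
ee_rot: [0.884, -0.467, 0.0, -0.0]
contact_force: [-0.1, 1.7, 0.7]
gripper_width: 13.0
```

>>> apply_moves --increments '[[[0,0,0,0,0,0,-1]]]'

```text
clock: 20.45
position: [618.0, 169.6, 219.0]
ee_rot: [0.884, -0.467, 0.0, -0.0]
contact_force: [-0.1, 0.8, 0.6]
gripper_width: 13.2
```

>>> apply_moves --increments '[[[0,0,0,0,0,0,-1]]]'

```text
clock: 20.55
position: [618.0, 169.6, 219.0]
ee_rot: [0.884, -0.467, 0.0, -0.0]
contact_force: [-0.5, 1.1, 0.5]
gripper_width: 12.9
```

```bash
python3 - <<'E'
from h import *
go(617.2,169.3,219,-1.371)
E
```

```text
t 20.55 pos [618.  169.6 219. ] alpha -0.971 z [ 0.  0. -1.] j6 0.08 F [-0.5  1.1  0.5] M [ 0.3   0.03 -0.05] w 12.94
shift [-0.002  0.009  0.   ] turn [-0.001  0.     0.8  ]
```

>>> apply_moves --increments '[[[0,0,0,0,0,0,0],[0,0,0,0,0,0,0],[0,0,0,0,0,0.3,0],[0,0,0,0,0,0.6,0],[0,0,0,0,0,0.9,0],[0,0,0,0,0,1,0]]]'

```text
clock: 21.15
position: [617.9, 169.3, 218.8]
ee_rot: [0.74, -0.672, -0.0, 0.0]
contact_force: [-0.7, 0.0, 0.0]
gripper_width: 42.7
```

>>> apply_moves --increments '[[[0,0,0,0,0,0.3,0],[0,0,0,0,0,0.6,0],[0,0,0,0,0,0.6,-1],[0,0,0,0,0,0.6,-1],[0,0,0,0,0,0.6,-1],[0,0,0,0,0,0.6,-1],[0,0,0,0,0,0.6,-1]]]'

```text
clock: 21.85
position: [618.1, 169.3, 219.0]
ee_rot: [-0.633, 0.774, -0.0, -0.0]
contact_force: [0.6, -0.8, -0.3]
gripper_width: 13.1
```

>>> apply_moves --increments '[[[0,0,0,0,0,0,-1]]]'

```text
clock: 21.95
position: [618.1, 169.4, 219.0]
ee_rot: [-0.633, 0.774, -0.0, 0.0]
contact_force: [1.3, -1.3, 0.1]
gripper_width: 13.0
```

>>> apply_moves --increments '[[[0,0,0,0,0,0,-1]]]'

```text
clock: 22.05
position: [618.1, 169.4, 219.0]
ee_rot: [-0.633, 0.774, -0.0, 0.0]
contact_force: [1.1, -1.4, 0.6]
gripper_width: 13.4
```

```bash
python3 - <<'E'
from h import *
go(617.2,169.3,219,-1.371)
E
```

```text
t 22.05 pos [618.1 169.4 219. ] alpha -1.771 z [ 0. -0. -1.] j6 -0.72 F [ 1.1 -1.4  0.6] M [-0.41 -0.21 -0.01] w 13.41
shift [0.002 0.008 0.   ] turn [-0.    -0.    -0.799]
```

The readings are symmetric, 13.0 and 13.2 at ±0.40 rad, so the flat faces the front to within about 0.02 rad. The axis is at (617.3, 169.3). Now I'll lift off and go to the collar.

>>> apply_moves --increments '[[[0,0,0,0,0,0,0.3],[0,0,0,0,0,0,0.3],[0,0,0,0,0,0,0.5],[0,0,-0.4,0,0,0,1],[0,0,-0.8,0,0,0,1],[0,0,-0.8,0,0,0,1]]]'

```text
clock: 22.65
position: [620.3, 170.3, 306.2]
ee_rot: [-0.633, 0.774, -0.002, 0.006]
contact_force: [-1.1, -0.1, 0.2]
gripper_width: 85.2
```

>>> apply_moves --increments '[[[1,0.23,0,0,0,0,1],[1,0.23,0,0,0,0,1],[1,0.23,0,0,0,0,1]]]'

```text
clock: 22.95
position: [573.0, 72.5, 299.3]
ee_rot: [-0.632, 0.775, 0.0, -0.001]
contact_force: [0.5, -0.8, 0.8]
gripper_width: 85.4
```

>>> apply_moves --increments '[[[1,0.23,0,0,0,0,1],[1,0.23,0,0,0,0,1]]]'

```text
clock: 23.15
position: [533.9, -15.4, 298.8]
ee_rot: [-0.634, 0.774, -0.0, 0.0]
contact_force: [1.3, 0.1, 0.4]
gripper_width: 85.2
```

>>> apply_moves --increments '[[[1,0.23,0,0,0,0,1],[1,0.23,0,0,0,0,1]]]'

```text
clock: 23.35
position: [492.1, -107.2, 299.1]
ee_rot: [-0.633, 0.774, -0.0, 0.0]
contact_force: [0.5, -0.8, 0.9]
gripper_width: 85.3
```

>>> apply_moves --increments '[[[1,0.23,0,0,0,-0.3,1],[1,0.23,0,0,0,-0.6,1],[1,0.23,0,0,0,-0.82,1]]]'

```text
clock: 23.65
position: [448.9, -201.9, 299.1]
ee_rot: [0.778, -0.628, 0.0, -0.0]
contact_force: [-0.6, 1.4, 0.1]
gripper_width: 85.5
```

```bash
python3 - <<'E'
from h import *
go(428,-249.5,150,-0.95)
E
```

```text
t 23.65 pos [ 448.9 -201.9  299.1] alpha -1.359 z [ 0. -0. -1.] j6 0.3 F [-0.6  1.4  0.1] M [ 0.08 -0.05 -0.02] w 85.5
shift [0.421 0.305 1.491] turn [-0.001 -0.    -0.817]
```

```bash
python3 - <<'E'
from h import *
import pickle
D=pickle.load(open('D.pkl','rb'));S,T=D['scene'],D['top']
c=np.array([427.4,-249.8])
for p,us in((S,[(245,287.2),(245.5,287),(246,287.6)]),(T,[(390,265.5),(389.5,265.8),(389.3,265.9)])):
    for u in us:
        d=atz(p,u,17)[:2]-c;print(u,np.hypot(*d),np.arctan2(-d[1],-d[0]))
for w in(-1.1,-1.0,-.9,-.8): 
    X=[c[0]-31*np.cos(w),c[1]-31*np.sin(w),17];print(w,proj(S,X),proj(T,X))
E
```

```text
(245, 287.2) 35.26742860209871 -0.7658315611842572
(245.5, 287) 35.90350553793438 -0.7997392901969281
(246, 287.6) 34.27339785691605 -0.844642937121652
(390, 265.5) 28.45069720519479 -0.9289505137109525
(389.5, 265.8) 30.154993785242965 -0.9361496081692121
(389.3, 265.9) 30.801005422822968 -0.9403016199427245
-1.1 [248.69492167 289.34062225] [388.31903229 264.52005052]
-1.0 [247.57382181 289.01603946] [388.87355239 265.42721168]
-0.9 [246.41242288 288.7946311 ] [389.51516179 266.27549826]
-0.8 [245.22184536 288.67843512] [390.23744624 267.05636301]
```

>>> apply_moves --increments '[[[0.42,0.305,0.2,0,0,-0.3,1],[0.42,0.305,0.5,0,0,-0.6,1],[0.42,0.305,0.9,0,0,-0.82,1],[0.42,0.305,1,0,0,-0.82,1]]]'

```text
clock: 24.05
position: [427.2, -246.6, 195.3]
ee_rot: [0.889, -0.459, -0.004, 0.0]
contact_force: [-0.7, -0.5, 0.2]
gripper_width: 85.4
```

```bash
python3 - <<'E'
from h import *
go(428,-249.5,78,-0.95)
for n in('scene','top'):
    p=arm.get_image(n);save(p,n+'3.png')
a=cv2.imread('pics/scene3.png')[240:360,180:340];b=cv2.imread('pics/top3.png')[200:320,320:480]
cv2.imwrite('pics/i.png',cv2.resize(np.hstack([a,b]),None,fx=2.5,fy=2.5,interpolation=cv2.INTER_CUBIC))
E
```

```text
t 24.05 pos [ 427.2 -246.6  195.3] alpha -0.953 z [-0.007  0.003 -1.   ] j6 0.81 F [-0.7 -0.5  0.2] M [0.01 0.09 0.02] w 85.4
shift [0.036 0.005 1.173] turn [ 0.009  0.013 -0.006]
```

View pics/i.png

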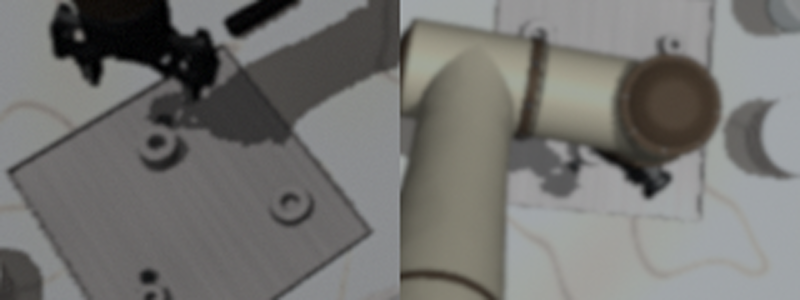

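The scene view shows the collar ring at (242,298) clear below the open fingers, and the small collar and spacer are away from them. I'll descend gently with the yaw refined to -0.90.

>>> apply_moves --increments '[[[0.03,0,0.3,0,0,-0.1,1],[0.03,0,0.6,0,0,-0.1,1],[0.03,0,0.8,0,0,-0.1,1],[0.03,0,0.9,0,0,-0.1,1],[0.03,0,0.9,0,0,-0.1,1]]]'

```text
clock: 24.65
position: [432.1, -249.2, 109.2]
ee_rot: [0.9, -0.435, 0.0, 0.0]
contact_force: [-0.6, 0.9, 0.7]
gripper_width: 85.6
```

```bash
python3 - <<'E'
from h import *
go(428,-249.5,78.5,-0.90)
E
```

```text
t 24.65 pos [ 432.1 -249.2  109.2] alpha -0.901 z [ 0. -0. -1.] j6 0.87 F [-0.6  0.9  0.7] M [-0.01  0.03  0.  ] w 85.57
shift [-0.023  0.034  0.307] turn [-0.    -0.001 -0.002]
```

>>> apply_moves --increments '[[[-0.023,0.034,0.15,0,0,0,1],[-0.023,0.034,0.25,0,0,0,1],[-0.023,0.034,0.307,0,0,0,1],[-0.023,0.034,0.307,0,0,0,1]]]'

```text
clock: 25.05
position: [427.4, -249.7, 78.2]
ee_rot: [0.9, -0.435, -0.0, 0.0]
contact_force: [0.5, -0.7, -0.9]
gripper_width: 85.5
```

```bash
python3 - <<'E'
from h import *
go(428,-249.5,78.5,-0.90)
E
```

```text
t 25.05 pos [ 427.4 -249.7   78.2] alpha -0.901 z [-0. -0. -1.] j6 0.87 F [ 0.5 -0.7 -0.9] M [0.   0.01 0.02] w 85.48
shift [ 0.002 -0.006 -0.003] turn [ 0.    -0.    -0.001]
```

>>> apply_moves --increments '[[[0,0,0,0,0,0,-1],[0,0,0,0,0,0,-1],[0,0,0,0,0,0,-1],[0,0,0,0,0,0,-1],[0,0,0,0,0,0,-1]]]'

```text
clock: 25.55
position: [427.3, -249.8, 79.1]
ee_rot: [0.9, -0.435, 0.0, 0.0]
contact_force: [-0.8, -0.3, 5.5]
gripper_width: 38.4
```

```bash
python3 - <<'E'
from h import *
go(428,-249.5,78.5,-0.90)
E
```

```text
t 25.55 pos [ 427.3 -249.8   79.1] alpha -0.901 z [ 0.001 -0.    -1.   ] j6 0.87 F [-0.8 -0.3  5.5] M [ 0.08  0.4  -0.05] w 38.43
shift [ 0.002 -0.008  0.006] turn [-0.    -0.001 -0.001]
```

The opening of 38.4 mm (40 less the 1.5 mm bias) confirms the large collar. I'll lift.

>>> apply_moves --increments '[[[0,0,-0.15,0,0,0,-1],[0,0,-0.45,0,0,0,-1],[0,0,-0.8,0,0,0,-1],[0,0,-1,0,0,0,-1]]]'

```text
clock: 25.95
position: [427.7, -249.9, 180.6]
ee_rot: [0.9, -0.435, 0.002, -0.0]
contact_force: [0.9, -1.0, -1.7]
gripper_width: 38.4
```

>>> apply_moves --increments '[[[0,0,-0.35,0,0,0,-1],[0,0,-0.7,0,0,0,-1],[0,0,-1,0,0,0,-1],[0,0,-1,0,0,0,-1],[0,0,-1,0,0,0,-1]]]'

```text
clock: 26.45
position: [426.6, -249.4, 278.2]
ee_rot: [0.9, -0.436, 0.0, -0.0]
contact_force: [-0.7, 0.1, -2.4]
gripper_width: 38.6
```

```bash
python3 - <<'E'
from h import *
go(617.3,169.3,300,0.2)
for n in('scene','top'):
    ps=[arm.get_image(n) for _ in range(2)];p=ps[-1]
    for l in('collar_center','collar_screw'): print(n,l,[(round(m['conf'],2),np.round(m['at'],1)) for m in arm.mark_of(l,p)[:2]])
    s=arm.read_state();g=np.array(s['position'])-[0,0,61];u=proj(p,g);print(u)
    x,y=int(u[0]),int(u[1]);a=np.mean([q['img'] for q in ps],0)[y-40:y+40,x-40:x+40,::-1]
    cv2.imwrite(f'pics/k_{n}.png',cv2.resize(np.clip(a*2,0,255).astype(np.uint8),(400,400),interpolation=cv2.INTER_CUBIC))
cv2.imwrite('pics/k.png',np.hstack([cv2.imread('pics/k_scene.png'),cv2.imread('pics/k_top.png')]))
E
```

```text
t 26.45 pos [ 426.6 -249.4  278.2] alpha -0.901 z [ 0.001  0.001 -1.   ] j6 0.87 F [-0.7  0.1 -2.4] M [-0.02  0.02 -0.02] w 38.62
shift [-2.1   -4.094 -0.213] turn [-2.000e-03 -1.000e-03 -2.203e+00]
scene collar_center [(0.62, array([229.6, 256.9]))]
scene collar_screw [(0.56, array([235.4, 244.7]))]
[231.87045568 257.0585737 ]
top collar_center [(0.48, array([406.6, 253.5]))]
top collar_screw [(0.49, array([403.1, 265. ]))]
[408.80853722 254.09754057]
```

View pics/k.png

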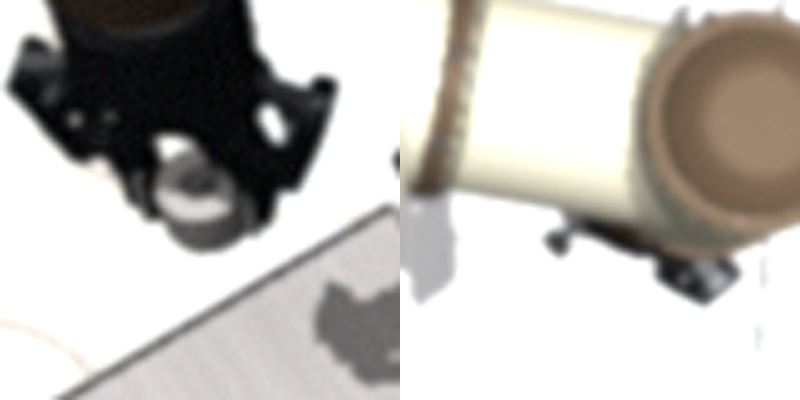

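The ring is level between the fingers (scene crop), but the screw is hidden behind the gripper. I'll turn it towards the scene camera to measure its yaw in the grip.

>>> apply_moves --increments '[[[0,0,0,0,0,0.28,-1],[0,0,0,0,0,0.57,-1],[0,0,0,0,0,0.86,-1],[0,0,0,0,0,1,-1]]]'

```text
clock: 27.25
position: [427.1, -249.7, 277.9]
ee_rot: [0.763, -0.646, -0.0, 0.0]
contact_force: [0.5, 0.1, -1.6]
gripper_width: 39.0
```

>>> apply_moves --increments '[[[0,0,0,0,0,0.28,-1],[0,0,0,0,0,0.57,-1],[0,0,0,0,0,0.86,-1],[0,0,0,0,0,1,-1]]]'

```text
clock: 27.65
position: [427.1, -249.7, 277.9]
ee_rot: [-0.58, 0.815, 0.0, -0.0]
contact_force: [0.5, -0.6, -1.3]
gripper_width: 38.3
```

>>> apply_moves --increments '[[[0,0,0,0,0,0.28,-1],[0,0,0,0,0,0.57,-1],[0,0,0,0,0,0.86,-1],[0,0,0,0,0,1,-1]]]'

```text
clock: 28.05
position: [427.1, -249.7, 277.9]
ee_rot: [-0.36, 0.933, 0.0, -0.0]
contact_force: [-1.3, -0.5, -0.9]
gripper_width: 38.5
```

>>> apply_moves --increments '[[[0,0,0,0,0,0.28,-1],[0,0,0,0,0,0.57,-1],[0,0,0,0,0,0.86,-1],[0,0,0,0,0,1,-1],[0,0,0,0,0,1,-1],[0,0,0,0,0,1,-1]]]'

```text
clock: 28.65
position: [427.1, -249.7, 278.0]
ee_rot: [-0.121, 0.993, 0.0, -0.0]
contact_force: [-0.2, 0.9, -1.5]
gripper_width: 38.6
```

```bash
python3 - <<'E'
from h import *
import pickle
go(617.3,169.3,300,0.2)
ps=[arm.get_image('scene') for _ in range(6)];p=ps[-1];s=arm.read_state()
for l in('collar_center','collar_screw'): print(l,[(round(m['conf'],2),np.round(m['at'],1)) for m in arm.mark_of(l,p)[:2]])
a=np.mean([q['img'] for q in ps],0);p['avg']=a;pickle.dump((p,s),open('K.pkl','wb'))
g=np.array(s['position'])-[0,0,61];u=proj(p,g);x,y=int(u[0]),int(u[1]);print(u,x-20,y-20)
cv2.imwrite('pics/l.png',cv2.resize(np.clip(a[y-20:y+20,x-20:x+20,::-1]*1.8,0,255).astype(np.uint8),(600,600),interpolation=cv2.INTER_CUBIC))
m=R.from_quat(s['ee_rot']).as_matrix();al=np.arctan2(m[1,0],m[0,0])
for e in(-.2,-.1,0,.1,.2): print(e,proj(p,g-31*np.array([np.cos(al+e),np.sin(al+e),0])))
E
```

```text
t 28.65 pos [ 427.1 -249.7  278. ] alpha -2.899 z [-0.  0. -1.] j6 -1.13 F [-0.2  0.9 -1.5] M [0.01 0.01 0.01] w 38.57
shift [-2.852  3.611 -0.22 ] turn [ 1.000e-03  1.000e-03 -6.198e+00]
collar_center []
collar_screw [(0.78, array([240.5, 263.5]))]
[231.87628387 256.92737269] 211 236
-0.2 [240.98285546 265.55759051]
-0.1 [242.05234609 264.65157065]
0 [243.01621342 263.67021329]
0.1 [243.86502512 262.6239169 ]
0.2 [244.59064055 261.52367001]
```

View pics/l.png

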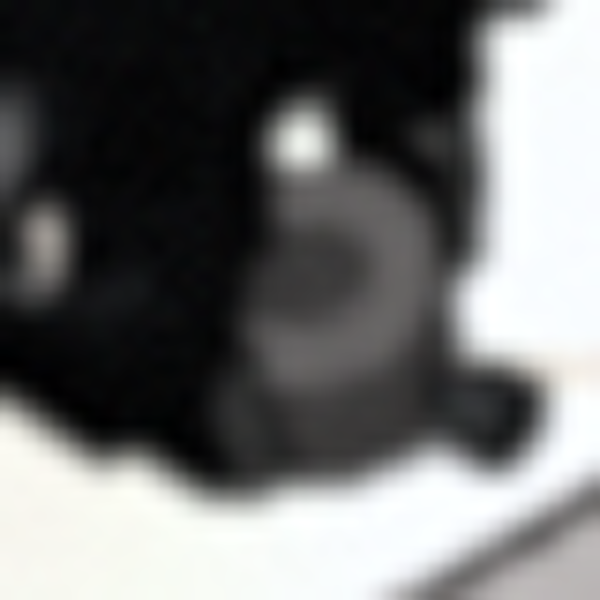

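```bash
python3 - <<'E'
from h import *
import pickle
p,s=pickle.load(open('K.pkl','rb'))
g=np.array(s['position'])-[0,0,62.];al=-2.899
print(proj(p,g+[0,0,15]))
a=p['avg'][236:276,211:251].mean(2)
print(np.round(a[20:34,26:40]).astype(int))
print(np.round(a[8:26,14:34]).astype(int))
from scipy.optimize import least_squares
for e in(-.1,0,.05,.1):
    d=np.array([np.cos(al+e),np.sin(al+e),0]);t=np.array([-d[1],d[0],0])
    pt=[proj(p,g-d*r+7.5*(np.cos(q)*t+np.array([0,0,np.sin(q)]))) for r in(26,36) for q in np.linspace(0,6.28,60)]
    h=cv2.convexHull(np.array(pt,np.float32))[:,0];print(e,h.min(0),h.max(0),h.mean(0))
E
```

```text
[230.93050376 253.4435315 ]
[[ 56  52  44  52  92 131 143 142 141 141 141 141 140 140]
 [ 55  49  37  45  86 126 141 142 142 141 141 141 140 140]
 [ 51  42  32  39  76 116 135 138 139 140 140 140 140 139]
 [ 44  35  28  34  62  94 110 117 124 130 134 136 137 135]
 [ 36  30  24  26  41  56  62  70  86 104 119 129 132 132]
 [ 32  28  22  22  28  30  28  30  42  64  98 125 135 135]
 [ 31  28  21  22  28  30  27  22  20  42  88 127 140 140]
 [ 31  28  25  25  28  30  28  21  17  41  90 130 141 142]
 [ 31  32  34  34  29  25  24  18  21  53  99 133 141 142]
 [ 38  49  61  60  47  32  22  20  40  78 117 138 142 142]
 [ 65  84 101 102  86  63  43  44  72 107 133 141 140 136]
 [106 120 131 132 123 105  90  91 110 130 140 137 130 115]
 [133 138 141 142 139 134 130 130 134 137 133 121 102  80]
 [142 141 141 141 142 142 142 140 135 126 110  91  71  62]]
[[  4   4   5  26  66 103 112  85  40   8   3   3   7  15  22  23  27  61
  106 135]
 [  5   3   8  37  83 122 129 102  52  14   4   4   6  16  27  29  29  54
  100 132]
 [  4   3   8  34  76 109 115  94  56  27  19  13   7   9  18  24  25  47
 
[... 863 characters left out ...]
 6  14  29  40  43  43  42  45  48  53  56  57  55  49  37  45  86 126
  141 142]
 [  4  13  30  44  51  53  53  53  54  56  56  56  51  42  32  39  76 116
  135 138]
 [  6  13  24  41  53  56  56  56  56  55  55  52  44  35  28  34  62  94
  110 117]
 [ 10  16  24  37  51  56  56  54  53  50  48  44  36  30  24  26  41  56
   62  70]
 [ 14  21  26  33  44  49  49  48  45  41  38  36  32  28  22  22  28  30
   28  30]]
-0.1 [237.9576  260.70602] [246.27101 269.06024] [242.07747 264.91226]
0 [239.02632 259.75305] [247.11975 268.0543 ] [242.98592 263.89938]
0.05 [239.53328 259.2602 ] [247.48643 267.5147 ] [243.4235  263.38766]
0.1 [240.02025 258.75827] [247.8138 266.9526] [243.89238 262.8897 ]
```

The head centre is at about (243.2, 263.2) against an expected (243.0, 263.7), so the collar's yaw in the grip is about +0.04 rad. I'll use final α = 0.16. Now I travel to the shaft, turning on the way.

>>> apply_moves --increments '[[[-0.2,0.25,-0.15,0,0,-0.28,-1],[-0.4,0.5,-0.25,0,0,-0.57,-1],[-0.6,0.75,-0.25,0,0,-0.86,-1],[-0.79,1,-0.25,0,0,-1,-1]]]'

```text
clock: 29.45
position: [480.5, -132.6, 303.8]
ee_rot: [-0.364, 0.931, -0.0, 0.001]
contact_force: [0.3, -0.1, -1.3]
gripper_width: 38.4
```

```bash
python3 - <<'E'
from h import *
go(617.3,169.3,300,0.16)
E
```

```text
t 29.45 pos [ 480.5 -132.6  303.8] alpha -2.397 z [ 0.001  0.    -1.   ] j6 -0.88 F [ 0.3 -0.1 -1.3] M [-0.05  0.01 -0.01] w 38.39
shift [-3.052  1.292  0.04 ] turn [-3.000e-03 -1.000e-03 -5.113e+00]
```

>>> apply_moves --increments '[[[-0.25,0.1,0,0,0,-0.28,-1],[-0.5,0.2,0,0,0,-0.57,-1],[-0.75,0.3,0,0,0,-0.86,-1],[-1,0.42,0,0,0,-1,-1]]]'

```text
clock: 29.85
position: [525.8, -34.2, 303.2]
ee_rot: [-0.583, 0.812, -0.0, 0.0]
contact_force: [0.4, -0.9, -1.9]
gripper_width: 38.5
```

```bash
python3 - <<'E'
from h import *
go(617.3,169.3,300,0.16)
E
```

```text
t 29.85 pos [525.8 -34.2 303.2] alpha -1.897 z [ 0. -0. -1.] j6 -0.57 F [ 0.4 -0.9 -1.9] M [-0.07 -0.04 -0.04] w 38.55
shift [-2.221 -0.215  0.032] turn [-0.    -0.    -4.113]
```

>>> apply_moves --increments '[[[-0.25,-0.02,0,0,0,-0.28,-1],[-0.5,-0.05,0,0,0,-0.57,-1],[-0.75,-0.08,0,0,0,-0.86,-1],[-1,-0.1,0,0,0,-1,-1]]]'

```text
clock: 30.25
position: [567.7, 57.2, 303.1]
ee_rot: [0.766, -0.643, -0.0, 0.0]
contact_force: [0.7, -0.7, -1.1]
gripper_width: 38.9
```

```bash
python3 - <<'E'
from h import *
go(617.3,169.3,300,0.16)
E
```

```text
t 30.25 pos [567.7  57.2 303.1] alpha -1.396 z [-0. -0. -1.] j6 -0.21 F [ 0.7 -0.7 -1.1] M [ 0.02 -0.06 -0.  ] w 38.92
shift [-1.018 -0.683  0.031] turn [ 0.     0.    -3.113]
```

>>> apply_moves --increments '[[[-0.25,-0.17,0,0,0,-0.28,-1],[-0.5,-0.34,0,0,0,-0.57,-1],[-0.75,-0.5,0,0,0,-0.86,-1],[-1,-0.67,0,0,0,-1,-1]]]'

```text
clock: 30.65
position: [616.7, 167.1, 303.0]
ee_rot: [0.901, -0.433, -0.0, 0.0]
contact_force: [1.0, -0.5, -1.6]
gripper_width: 38.6
```

>>> apply_moves --increments '[[[0,0,0,0,0,-0.28,-1],[0,0,0,0,0,-0.57,-1],[0,0,0,0,0,-0.86,-1],[0,0,0,0,0,-1,-1]]]'

```text
clock: 31.05
position: [616.4, 166.2, 302.8]
ee_rot: [0.98, -0.197, -0.0, 0.0]
contact_force: [-0.6, 0.0, -1.3]
gripper_width: 38.5
```

>>> apply_moves --increments '[[[0,0,0,0,0,-0.28,-1],[0,0,0,0,0,-0.57,-1],[0,0,0,0,0,-0.86,-1],[0,0,0,0,0,-1,-1]]]'

```text
clock: 31.45
position: [616.4, 166.0, 302.9]
ee_rot: [0.999, 0.052, -0.0, 0.0]
contact_force: [0.0, -0.2, -1.5]
gripper_width: 38.2
```

```bash
python3 - <<'E'
from h import *
go(617.3,169.3,280,0.16)
E
```

```text
t 31.45 pos [616.4 166.  302.9] alpha 0.103 z [-0. -0. -1.] j6 1.16 F [ 0.  -0.2 -1.5] M [ 0.07  0.06 -0.  ] w 38.25
shift [ 0.013 -0.032  0.229] turn [ 0.     0.001 -0.113]
```

>>> apply_moves --increments '[[[0.013,-0.032,0.1,0,0,-0.113,-1],[0.013,-0.032,0.2,0,0,-0.113,-1],[0.013,-0.032,0.2,0,0,-0.113,-1],[0.013,-0.032,0.2,0,0,-0.113,-1]]]'

```text
clock: 31.85
position: [617.3, 169.2, 282.7]
ee_rot: [0.997, 0.077, -0.0, 0.0]
contact_force: [-0.4, -0.1, -2.1]
gripper_width: 38.4
```

```bash
python3 - <<'E'
from h import *
go(617.3,169.3,227.1,0.16)
out=[]
for n in('scene','top'):
    ps=[arm.get_image(n) for _ in range(3)];p=ps[-1];a=np.mean([q['img'] for q in ps],0)
    u=proj(p,(617.3,169.3,190));x,y=int(u[0]),int(u[1])
    out.append(cv2.resize(np.clip(a[y-25:y+25,x-25:x+25,::-1]*1.8,0,255).astype(np.uint8),(400,400),interpolation=cv2.INTER_CUBIC))
cv2.imwrite('pics/m.png',np.hstack(out))
E
```

```text
t 31.85 pos [617.3 169.2 282.7] alpha 0.155 z [-0.001 -0.001 -1.   ] j6 1.21 F [-0.4 -0.1 -2.1] M [ 0.01 -0.02  0.01] w 38.4
shift [ 0.    -0.002  0.556] turn [ 0.001  0.002 -0.01 ]
```

View pics/m.png

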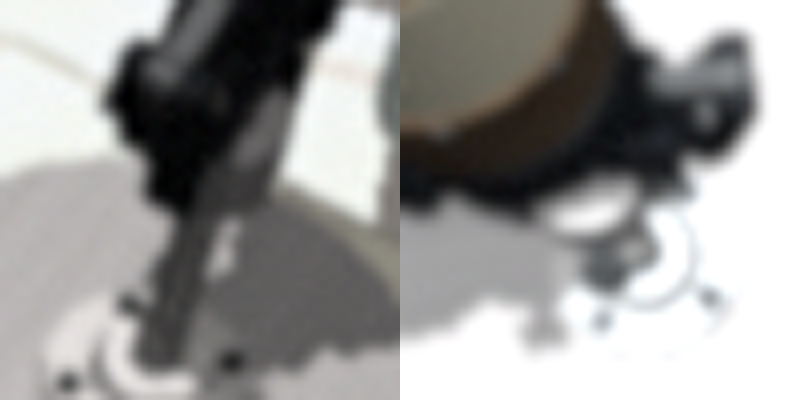

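The collar is above the shaft, and the screw points to the front (at the bottom of the top view). I'll descend carefully.

>>> apply_moves --increments '[[[0,0,0.06,0,0,0,-1],[0,0,0.12,0,0,0,-1],[0,0,0.16,0,0,0,-1],[0,0,0.19,0,0,0,-1],[0,0,0.19,0,0,0,-1]]]'

```text
clock: 32.65
position: [617.3, 169.3, 263.5]
ee_rot: [0.997, 0.078, -0.0, 0.0]
contact_force: [-0.4, 0.0, -1.8]
gripper_width: 38.5
```

```bash
python3 - <<'E'
from h import *
go(617.3,169.3,227.1,0.16)
E
```

```text
t 32.65 pos [617.3 169.3 263.5] alpha 0.156 z [-0.001 -0.001 -1.   ] j6 1.21 F [-0.4  0.  -1.8] M [ 0.   -0.03 -0.  ] w 38.48
shift [ 0.001 -0.     0.364] turn [ 0.001  0.002 -0.009]
```

>>> apply_moves --increments '[[[0,0,0.04,0,0,0,-1],[0,0,0.08,0,0,0,-1],[0,0,0.1,0,0,0,-1],[0,0,0.1,0,0,0,-1]]]'

```text
clock: 33.05
position: [617.3, 169.3, 253.8]
ee_rot: [0.997, 0.078, -0.0, 0.0]
contact_force: [-0.7, 0.5, -1.4]
gripper_width: 38.5
```

>>> apply_moves --increments '[[[0,0,0.02,0,0,0,-1],[0,0,0.04,0,0,0,-1],[0,0,0.06,0,0,0,-1],[0,0,0.06,0,0,0,-1]]]'

```text
clock: 33.45
position: [617.3, 169.3, 247.8]
ee_rot: [0.997, 0.078, -0.0, 0.0]
contact_force: [0.0, -0.5, -2.3]
gripper_width: 38.3
```

```bash
python3 - <<'E'
from h import *
go(617.3,169.3,227.1,0.16)
E
```

```text
t 33.45 pos [617.3 169.3 247.8] alpha 0.156 z [-0. -0. -1.] j6 1.21 F [ 0.  -0.5 -2.3] M [ 0.06 -0.03  0.01] w 38.25
shift [ 0.001 -0.     0.207] turn [ 0.     0.001 -0.009]
```

>>> apply_moves --increments '[[[0,0,0.04,0,0,0,-1],[0,0,0.08,0,0,0,-1],[0,0,0.1,0,0,0,-1],[0,0,0.1,0,0,0,-1]]]'

```text
clock: 33.85
position: [617.3, 169.3, 237.7]
ee_rot: [0.997, 0.078, -0.0, 0.0]
contact_force: [0.5, -0.3, -1.2]
gripper_width: 38.7
```

>>> apply_moves --increments '[[[0,0,0.04,0,0,0,-1],[0,0,0.08,0,0,0,-1],[0,0,0.105,0,0,0,-1],[0,0,0.105,0,0,0,-1],[0,0,0.105,0,0,0,-1]]]'

```text
clock: 34.35
position: [617.3, 169.3, 227.6]
ee_rot: [0.997, 0.078, -0.0, 0.0]
contact_force: [0.1, 0.8, -1.8]
gripper_width: 38.8
```

```bash
python3 - <<'E'
from h import *
import pickle
go(617.3,169.3,227.1,0.16)
D=[];out=[]
for n in('scene','top'):
    ps=[arm.get_image(n) for _ in range(6)];p=ps[-1];a=np.mean([q['img'] for q in ps],0)
    p['avg']=a;D.append(p)
    for l in('collar_center','collar_screw'): print(n,l,[(round(m['conf'],2),np.round(m['at'],1)) for m in arm.mark_of(l,p)[:2]])
    u=proj(p,(617.3,169.3,165));x,y=int(u[0]),int(u[1]);print(u,x-25,y-25)
    for w in(.0,.1,.2,.3): print(w,proj(p,(617.3-31*np.cos(w),169.3-31*np.sin(w),165)))
    out.append(cv2.resize(np.clip(a[y-25:y+25,x-25:x+25,::-1]*1.8,0,255).astype(np.uint8),(400,400),interpolation=cv2.INTER_CUBIC))
cv2.imwrite('pics/n.png',np.hstack(out));pickle.dump(D,open('F.pkl','wb'))
E
```

```text
t 34.35 pos [617.3 169.3 227.6] alpha 0.156 z [-0. -0. -1.] j6 1.21 F [ 0.1  0.8 -1.8] M [-0.01  0.02 -0.06] w 38.77
shift [-0.    -0.     0.005] turn [ 0.     0.001 -0.009]
scene collar_center [(0.59, array([168.3, 363.3])), (0.39, array([418.4, 219.9]))]
scene collar_screw []
[419.25728661 219.82186179] 394 194
0.0 [409.71753523 212.45105268]
0.1 [408.94119858 213.14898224]
0.2 [408.26526319 213.91457894]
0.3 [407.69665881 214.74063754]
top collar_center [(0.53, array([245.4, 186.2]))]
top collar_screw [(0.49, array([250.4, 199.2])), (0.41, array([474.3, 255.6]))]
[245.9951312  187.76461016] 220 162
0.0 [245.96575967 199.15663156]
0.1 [247.1186705 199.0718636]
0.2 [248.26055418 198.87375856]
0.3 [249.37988222 198.56429621]
```

View pics/n.png

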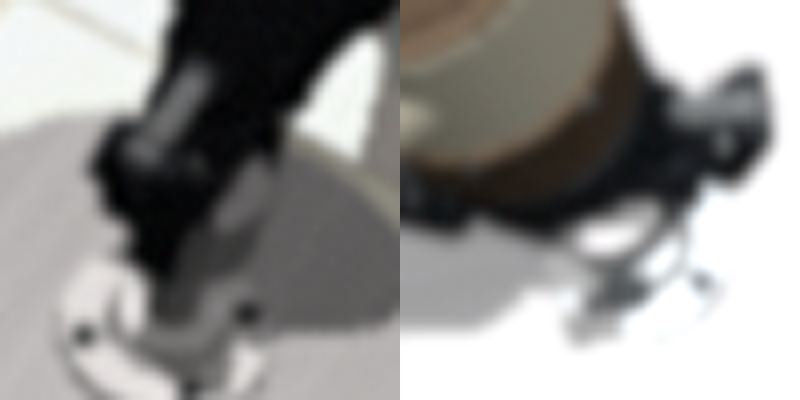

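```bash
python3 - <<'E'
from h import *
import pickle
D=pickle.load(open('F.pkl','rb'));p=D[1];a=p['avg']
print(np.round(a[190:206,238:260].mean(2)).astype(int))
im=cv2.resize(np.clip(a[180:210,233:263,::-1]*1.5,0,255).astype(np.uint8),(600,600),interpolation=cv2.INTER_CUBIC)
for w,c in((0.1,(0,0,255)),(.2,(0,255,0)),(.3,(255,0,0))):
    d=np.array([np.cos(w),np.sin(w),0]);t=np.array([-d[1],d[0],0]);g=np.array([617.3,169.3,165.])
    h=cv2.convexHull(np.array([proj(p,g-d*r+7.5*(np.cos(q)*t+np.array([0,0,np.sin(q)]))) for r in(26,36) for q in np.linspace(0,6.28,40)],np.float32))[:,0]
    cv2.polylines(im,[np.int32((h+.5-[233,180])*20)],True,c,1)
cv2.imwrite('pics/o.png',im)
E
```

```text
[[ 17  24  37  51  73  96 109 114 118 121 121 115 101  83  69  70  79  94
  127 153 163 164]
 [ 33  40  54  71  95 120 133 137 138 136 130 116  94  76  78  94 102 104
  127 153 163 164]
 [ 57  61  69  81 101 123 134 137 135 127 114  98  81  81 101 122 123 115
  131 154 163 164]
 [ 80  82  83  85  93 105 111 112 109  98  85  76  82 104 128 141 133 123
  137 156 163 163]
 [ 94  96  96  91  86  83  79  77  74  69  66  78 102 129 146 144 128 124
  139 151 157 160]
 [ 97 101 102  99  92  82  71  63  58  56  66  88 113 137 144 132 120 122
  130 132 140 151]
 [ 97 102 104 104 100  92  79  66  56  54  63  81 102 122 126 121 124 128
  117 104 114 135]
 [104 108 112 112 106  96  83  65  52  50  55  62  78 100 115 127 141 141
  118  95 103 123]
 [122 122 128 127 112  93  76  60  50  49  51  53  68 100 128 145 155 153
  136 116 117 124]
 [136 136 138 134 114  84  65  57  52  52  58  67  89 121 146 158 162 161
  151 136 130 130]
 [142 140 136 129 109  82  66  65  65  72  87 103 123 144 158 163 164 161
  153 140 133 136]
 [143 139 127 115 101  87  80  83  86 100 121 137 149 158 161 162 159 153
  145 137 137 144]
 [144 138 122 105  96  92  91  95 100 116 138 151 156 157 156 154 148 143
  141 141 144 148]
 [144 139 125 107  97  96 101 104 110 124 139 148 148 146 143 142 141 141
  144 147 148 149]
 [143 141 132 117 107 110 118 123 127 134 141 145 144 141 139 140 143 145
  147 148 148 148]
 [143 142 139 131 126 129 136 140 142 143 145 147 146 145 144 145 146 147
  147 147 147 147]]
```

View pics/o.png

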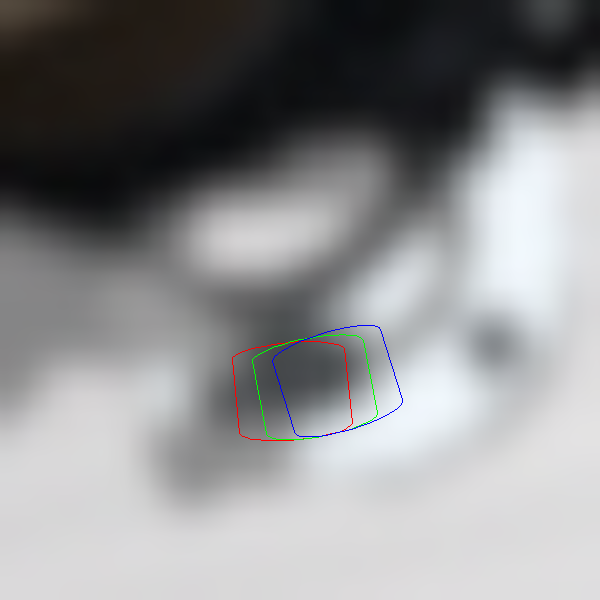

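In the top view the screw head's right edge is at about column 251, which fits yaw 0.2 once the small offset seen on the shaft cap is allowed for. A last 0.5 mm down, then settle.

>>> apply_moves --increments '[[[0,0,0.005,0,0,0,-1],[0,0,0.005,0,0,0,-1],[0,0,0.005,0,0,0,-1],[0,0,0.005,0,0,0,-1]]]'

```text
clock: 35.55
position: [617.4, 169.3, 227.2]
ee_rot: [0.997, 0.078, -0.0, 0.0]
contact_force: [-0.6, 0.0, -0.8]
gripper_width: 38.6
```

```bash
python3 - <<'E'
from h import *
go(617.3,169.3,227.1,0.16);print(np.round(arm.read_state()['joint_vel'],4))
p=arm.get_image('scene');save(p,'scene9.png')
E
```

```text
t 35.55 pos [617.4 169.3 227.2] alpha 0.156 z [-0. -0. -1.] j6 1.21 F [-0.6  0.  -0.8] M [0.01 0.07 0.02] w 38.65
shift [-0.001  0.     0.001] turn [ 0.     0.    -0.008]
[ 0.0005 -0.0004 -0.0001 -0.0007 -0.0012 -0.0014]
```

View pics/scene9.png

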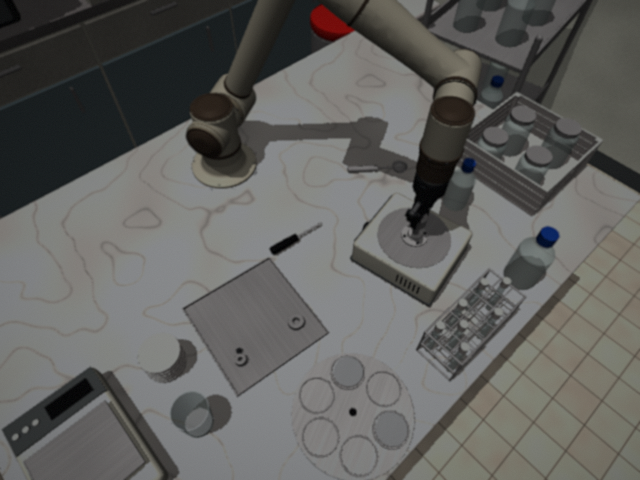

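The collar is on the shaft at (418,218). The spacer (296,322), small collar (240,358), bottle, beaker, dishes, driver and spoon have not moved. I'll hand in.

```bash
python3 -c "
from h import *
print(arm.job_done())"
```

```text
the job is handed in; nothing more can be done
None
```

The larger collar is on the shaft with its thumbscrew pointing to the front, over the flat. I handed the job in at about 35.6 s with the gripper still holding it.

- **Shaft:** My first turn stopped about 0.4 rad short. The gripper reads about 1.5 mm low, so I took an off-square grip for a square one. I found this by re-feeling the shaft at several angles and turned it the remaining 0.39 rad. Readings either side of the target (±0.40 rad) were then 13.0 and 13.2 mm, which puts the flat within about 0.02 rad of facing the front panel. The pinch midpoints also showed the flat on the front side, not the back.
- **Collar:** It slid on with no noticeable force.
    - **Height:** the collar's centre is about 165 mm up, half-way along the flat. This is worked out from how it was gripped, not seen directly.
    - **Steadiness:** at the last check the gripper was pointing straight down, the joints were still, and the outside force was about 1 N.
- **Other items:** The last picture shows everything else where it was.

**Less certain:** My estimates of the collar's yaw in the grip ranged from -0.04 to +0.08 rad, so I used +0.04. In the last top view the screw head fits the front direction, but part of it was in shadow. In that scene view the network did not find the screw, and its best guess for the collar was wrong.

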